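# Set the stop collar on the flat of a workshop drive shaft

## Task

In this order: pull the parts drawer out to its stop and leave it open; pinch the upright shaft of the blue drive unit with a finger on its yellow flat and turn it until the flat faces squarely along the red pointer line; then take the metal collar with the red thumb-screw out of the drawer and slide it down the shaft onto the shoulder, thumb-screw over the flat. Finish while still gripping the collar and pulling it away from its thumb-screw side, so that its brass seat stays pressed firmly against the flat, the flat still facing along the red line; do not let go. Leave the other things on the bench where they are.

Things in the scene. Friction and masses are not known exactly. Their poses are not given: they have to be found in the camera images.
- cab_drawer0 (a joint): parts drawer of a low plywood cabinet (260 deep, 220 wide, 95 mm high): opening in metres, 0 shut, 0.1816 at its stop; it starts within 20 mm of shut, slides towards the cabinet's front and stays where it is left (friction about 1 N)
- cab: the cabinet, fixed to the table; origin at the centre of its underside, its x axis points from front to back (the drawer opens to its -x), z up. Drawer inside: 178 mm wide, 215 mm long, inner floor 22 mm above the table, side walls up to 73 mm and front panel up to 80 mm above the table
- cab_drawer0_handle (a point): centre of the drawer's steel bar handle: bar 11 mm thick, 110 mm long along the cabinet's y, 57 mm above the table, its centre line 35 mm in front of the drawer's front panel; moves with the drawer
- unit: blue drive unit fixed to the table, housing 160 x 130 mm, top 70 mm above the table, black motor at its rear; origin on the shaft axis at table height, z up; its -x axis runs from the shaft along the red pointer line painted on the housing top
- shaft (a joint): turn of the upright shaft in radians, counter-clockwise from above positive, 0 when the yellow flat faces straight along the red pointer line (the unit's -x); starts anywhere from 0.6 to 1.45, turns from -2.6 to 2.6, light friction (about 0.04 N m), stays where it is left
- flat: yellow flat of the D-shaped steel shaft. Origin on the shaft axis at the top of the shoulder on which the collar must rest (82 mm above the table), z up; the flat faces its -x axis, 5 mm from the axis, 19 mm wide, 47 mm high. Shaft radius 11 mm: 16 mm thick across the flat (middle of that thickness 3 mm off the axis, away from the flat), 22 mm elsewhere
- shaft_top (a point): top end of the shaft, on its axis, 51 mm above the shoulder and 133 mm above the table; the last 4 mm are chamfered by 3 mm. The shoulder at its foot is 30 mm across and 12 mm high
- collar: loose aluminium collar lying flat near the drawer's front (the small black plastic ring at the back is not needed), 46 mm across, 24 mm high, about 0.11 kg; origin at the centre of its underside, z up. D-shaped through bore of radius 12.75 mm with a brass flat seat on its -x side (1.75 mm clearance to the shaft all round). It fits over the shaft only with the thumb-screw on the side of the flat
- collar_seat (a point): middle of the collar's brass seat, 6.75 mm from the collar's axis towards its -x, 12 mm above its underside. Pulling the fitted collar towards its own +x, away from the thumb-screw, by about 1.75 mm brings the seat against the shaft's flat; pull firmly (10 to 15 N), for friction on the shoulder takes part of the pull if the collar is pushed down as well
- collar_screw (a point): outer end of the collar's red thumb-screw, 36 mm from the collar's axis towards its -x, 12 mm above its underside; the head is 13 mm thick
- glue: white glue bottle, 54 mm across and 150 mm tall, orange cap, a bystander; origin at the centre of its underside
- jar: amber glass jar, 64 mm across and 70 mm tall, a bystander; origin at the centre of its underside
- tub: white open plastic tub, 80 mm across and 85 mm tall, a bystander; origin at the centre of its underside
- offcut_a: pale wooden offcut, 90 x 40 x 30 mm, a bystander; origin at the centre of its underside
- offcut_b: darker wooden offcut, 50 x 50 x 45 mm, a bystander; origin at the centre of its underside
- driver: screwdriver with an orange handle, 200 mm long, lying flat, a bystander; origin under its middle
- tape: yellow roll of tape, 90 mm across and 24 mm tall, lying flat, a bystander; origin at the centre of its underside

How it is judged (in metres and radians):
On the way, in this order (a step that is already met when the one before it is completed fails the run):
1. the drawer is pulled out to within 8 mm of its stop (value of joint cab_drawer0 above 0.1736 m), for 0.1 s.
2. a finger presses on the shaft's flat while the flat faces along the red line (within 0.26 rad) (value of joint shaft between -0.26 and 0.26 rad and contact force between the fingers and flat above 2 N), for 0.1 s.
3. the gripped collar is down on the shoulder with its seat on the flat (z of collar in the frame of flat between -0.004 and 0.004 m and horizontal distance between collar and flat below 0.006 m and angle between collar's own z axis and vertical below 0.12 rad and angle between the x axis of collar and the x axis of flat, either way round below 0.25 rad and contact force between the fingers and collar above 3 N), for 0.1 s.
At the end, for the whole second after the job is handed in: Collar on the shoulder (within 4 mm in height, 6 mm of the axis, tilt under 0.12 rad), square to the flat within 0.25 rad, at rest, fingers on it with over 3 N, its seat on the flat with over 1 N; flat along the red line within 0.26 rad; drawer open over 150 mm (all of step 3 and contact force between collar and flat above 1 N and value of joint shaft between -0.26 and 0.26 rad and value of joint cab_drawer0 above 0.15 m and linear speed of collar below 0.02 m/s); the arm keeps its last pose, push and grip.
It fails at once if a bystander on the bench is moved by more than 30 mm (distance of any of glue, jar, tub, offcut_a, offcut_b, driver, tape from where it was at the start of the episode above 0.03 m).
It also fails if it takes over 72 s, if anything falls off the work surface, if the arm or the gripper's body presses on something with over 40 N, if the wrist force passes 120 N, or if a joint passes its speed limit or range.

## Robot

A 6-joint arm with a two-finger parallel gripper is mounted at the origin on the work surface. World frame = base frame: x ahead of the robot, y to its left, z up, the work surface at z = 0. Lengths are in m, angles in degrees, forces in N, time in s.
With the tool pointing down it reaches from about 0.35 to 0.875 m from the base axis. Payload 4.2 kg.
Tool frame: the origin (TCP) lies between the finger pads; the fingertips stand 14 mm ahead of it and the grasp point (between the pads) lies 5 mm behind it; x points along the fingers, y is the direction in which the jaws open and shut, and the axes are right-handed (so a half turn about x gives the same grasp; the last joint's range is limited). The gripper opens to 87 mm and grips with 3 to 60 N. Pads are 19 mm wide; open, the fingers measure 117 mm over their backs; the gripper's body (75 mm by 190 mm) begins 51 mm behind the grasp point.
Start: joints at [89.301, 22.042, 0.453, 0, -68.411, -14.817], TCP at [0.167, 0.602, 0.199] pointing down, gripper open.
Joint ranges: [-179.83, 179.83], [-69.29, 118.12], [-61.27, 80.66], [-181.25, 117.63], [-171.15, -9.14], [-177.46, 177.46]. Speed limits (degrees/s): [159.86, 159.86, 180, 180, 180, 180].

## Interface

Orientations are given as a 3x3 rotation matrix whose columns are the frame's x, y, z axes.
In Python, from station import r, imaging, job gives the robot as it stands. The module is installed in compiled form; this text tells all that it offers.
- The arm moves only by the tool apply_moves, never from a script. Its arguments are lists of equal length, an entry for each row: "xyz": the shift along the tool's x, y, z in m, a list of three; "twist": the turn about the tool's x in degrees; "claw": the opening, from 0 (shut) to 1 (fully open). A call has 1 to 12 rows; each row shifts and turns the pose as measured when the row begins, along the tool's axes as they then stand; what a row does not reach is not made up. A row lasts 1/10 s, in which the tool goes at most 50 mm and 8.59 degrees, less where a joint would pass 70% of its speed; a pose out of reach is approached as far as the arm can. A call is refused whole if a number of a shift passes 0.05 or a number of a turn 8.59, either way. A call with a gripper value outside its range is refused whole. The fingers move at their own pace and stop on an object; the grip force is fixed at half the most. Time passes only in rows, so rows that do not move let the fingers close. It gives the time, the measured TCP pose, the force and the opening at its end, in the units of the state.
- r.sense(): the state, without advancing time (a new reading comes with each control period).
- imaging.capture(name): name is "scene" or "side" or "wrist"; returns a dict with "pixels" (480x640x3 uint8, red, green, blue), "mtx" (3x3 intrinsics, pixels), "distortion" ([k1, k2, p1, p2, k3] as OpenCV has them; the pictures are not rectified), "view" (4x4, takes a point from world to camera coordinates). Camera axes: x right, y down, z forward; pixel columns grow to the right and rows downward; lengths in m; the calibration is good to about 2 mm. A picture is of the moment at which its call begins. There is no depth.
- job.finish_job(): hands the job in, once; it reports no verdict.
Trained networks look in a picture, given as the dict that the camera call returned (one of the last four; its "shot" number tells which), for a name from the list of things; names that differ only in an ending like _2 or _b are one class to them, and where a whole thing is asked for, a point or a joint stands for the part that bears it (a point fixed in the world has none). Each returns a list of dicts, best first, with "p" (0 to 1); they miss things now and then, are a little off and sometimes report something else, mostly with a low value. They report only what shows in the picture. A call takes as long as a camera call.
- imaging.regions_of(query, picture): "mask" (480x640 bool, what is visible of it) and "centre" ([column, row] in pixels, amid what is visible of it).
The state is a dict: "time_s": time; "joints": joint angles; "joint_velocities": joint speeds; "effort": joint torques, N m; "tcp_pos": TCP position; "ee_rot": TCP orientation; "wrist_force": force on the tool from outside, world axes, zero at the start; "moment": the same for the moment, N m; "gripper_width": opening from 0.0 (shut) to 1.0 (fully open).
Only numpy, scipy, OpenCV 4.12 (cv2) and the standard library are available. Lean on these libraries where they do the work, as an engineer would, in place of code of your own. Each camera call takes 0.05 s, during which the arm holds its last target.

## Working session

There is one attempt and no reset: what is moved stays moved. The work goes in short steps, Python scripts to look and compute and a tool call to move; the robot and the scene stay as the last step left them, time stands still between calls to the robot, and variables do not carry over. Pictures are saved under pics/ and viewed, and the job is handed in when it is done.

Besides the shell and the picture viewer there is one more tool, called after "Emit:" as name(argument=value, ...) on one line, values as JSON. apply_moves: Moves the arm, as the interface text tells. Its arguments: {"type":"object","properties":{"xyz":{"type":"array","items":{"type":"array","items":{"type":"number"}}},"twist":{"type":"array","items":{"type":"number"}},"claw":{"type":"array","items":{"type":"number"}}},"required":["xyz","twist","claw"]}

```bash
mkdir -p pics; cat > h.py <<'E'
import numpy as np, cv2
from station import r, imaging, job
def snap(name,fn):
    p=imaging.capture(name); cv2.imwrite('pics/'+fn+'.png',p['pixels'][:,:,::-1]); return p
def proj(p,X):
    X=np.atleast_2d(np.array(X,float)); V=np.array(p['view'])
    c=X@V[:3,:3].T+V[:3,3]
    return cv2.projectPoints(c,np.zeros(3),np.zeros(3),np.array(p['mtx']),np.array(p['distortion']))[0].reshape(-1,2)
def unproj(p,uv,z):
    u=cv2.undistortPoints(np.array(uv,float).reshape(-1,1,2),np.array(p['mtx']),np.array(p['distortion'])).reshape(-1,2)
    V=np.array(p['view']);R=V[:3,:3];t=V[:3,3];o=-R.T@t
    d=np.c_[u,np.ones(len(u))]@R
    return o+d*((z-o[2])/d[:,2])[:,None]
E
python3 - <<'E'
from h import *
s=r.sense();print(s['time_s'],s['tcp_pos'],np.round(s['ee_rot'],3).tolist(),s['wrist_force'],s['gripper_width'])
for n in ['scene','side','wrist']:
    p=snap(n,n+'0'); V=np.array(p['view']); print(n,-V[:3,:3].T@V[:3,3],V[2,:3])
E
```

```text
0.0 [0.16699797 0.60160473 0.1975548 ] [[-0.0, -0.268, -0.963], [-0.002, -0.963, 0.268], [-1.0, 0.002, -0.0]] [ 1.10425266 -0.39195964  0.05572294] 0.9968811531877984
scene [1.71722331 0.12571655 1.06025103] [-0.77496139 -0.07240193 -0.62784776]
side [0.16041389 0.69887108 0.95851934] [ 0.36976895 -0.59004395 -0.71771795]
wrist [0.23759751 0.58124685 0.38535208] [-0.26008311  0.07101974 -0.96297091]
```

View pics/scene0.png

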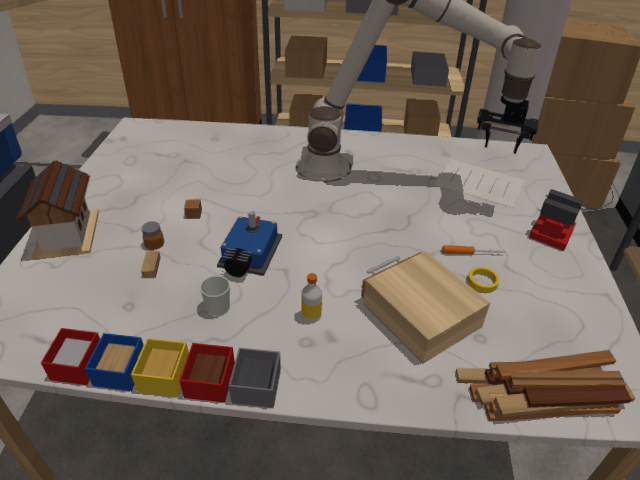

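View pics/side0.png

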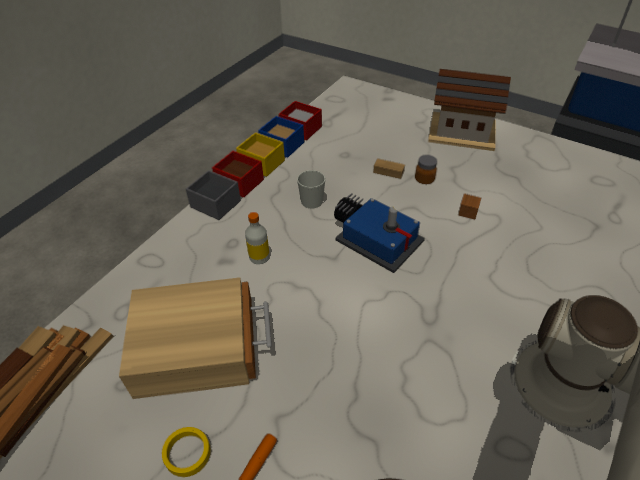

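View pics/wrist0.png

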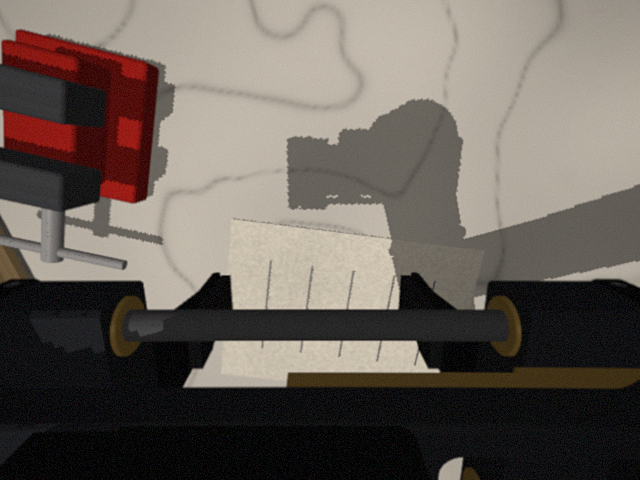

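```bash
python3 - <<'E'
from h import *
for n in ['scene','side']:
    p=imaging.capture(n)
    im=p['pixels'][:,:,::-1]
    box={'scene':(340,220,160,150),'side':(110,260,180,150)}[n]
    x,y,w,h=box; cv2.imwrite(f'pics/{n}_cab.png',cv2.resize(im[y:y+h,x:x+w],None,fx=4,fy=4,interpolation=cv2.INTER_CUBIC))
    x,y,w,h={'scene':(210,200,80,80),'side':(325,180,110,95)}[n]; cv2.imwrite(f'pics/{n}_unit.png',cv2.resize(im[y:y+h,x:x+w],None,fx=6,fy=6,interpolation=cv2.INTER_CUBIC))
    for q,z in [('cab',.05),('cab_drawer0_handle',.057),('unit',.05),('flat',.11),('shaft_top',.133),('shaft',.1),('glue',.07),('jar',.035),('tub',.04),('offcut_a',.015),('offcut_b',.02),('driver',.01),('tape',.012)]:
        R=imaging.regions_of(q,p)
        for d in R[:1]:
            print(n,q,round(d['p'],2),np.round(d['centre'],1),d['mask'].sum(),np.round(unproj(p,[d['centre']],z),3))
E
```

```text
scene cab 0.66 [424.4 304.8] 8536 [[0.745 0.335 0.05 ]]
scene cab_drawer0_handle 0.75 [386.4 262.9] 371 [[0.597 0.233 0.057]]
scene unit 0.72 [248.6 247.6] 2898 [[ 0.571 -0.177  0.05 ]]
scene shaft_top 0.51 [254.  222.4] 170 [[ 0.552 -0.159  0.133]]
scene shaft 0.62 [250.4 221.9] 136 [[ 0.509 -0.18   0.1  ]]
scene glue 0.8 [311.5 301.8] 800 [[0.787 0.036 0.07 ]]
scene jar 0.56 [153.1 234.2] 524 [[ 0.527 -0.494  0.035]]
scene tub 0.82 [216.2 294.6] 965 [[ 0.764 -0.228  0.04 ]]
scene offcut_a 0.84 [192.8 211.1] 296 [[ 0.368 -0.414  0.015]]
scene offcut_b 0.84 [192.8 211.1] 296 [[ 0.374 -0.411  0.02 ]]
scene driver 0.69 [377.7 260.7] 141 [[0.538 0.212 0.01 ]]
scene tape 0.61 [481.9 286.7] 442 [[0.618 0.516 0.012]]
side cab 0.7 [190.6 337.2] 14219 [[0.726 0.339 0.05 ]]
side cab_drawer0_handle 0.88 [249.4 326.7] 1324 [[0.629 0.254 0.057]]
side unit 0.64 [376.3 230.2] 4326 [[ 0.531 -0.163  0.05 ]]
side shaft_top 0.74 [390.2 219.8] 210 [[ 0.484 -0.134  0.133]]
side shaft 0.56 [389.8 222.1] 202 [[ 0.494 -0.159  0.1  ]]
side glue 0.67 [257.6 238.3] 907 [[0.767 0.035 0.07 ]]
side jar 0.38 [259.2 458. ] 675 [[0.448 0.469 0.035]]
side tub 0.76 [309.9 187.2] 905 [[ 0.781 -0.234  0.04 ]]
side offcut_a 0.87 [470.5 205.3] 444 [[ 0.359 -0.426  0.015]]
side offcut_b 0.87 [470.5 205.3] 444 [[ 0.358 -0.42   0.02 ]]
side driver 0.84 [256.8 456.7] 671 [[0.461 0.463 0.01 ]]
side tape 0.71 [177.7 441.2] 1196 [[0.61  0.52  0.012]]
```

```bash
ls pics
```

```text
scene0.png
scene_cab.png
scene_unit.png
side0.png
side_cab.png
side_unit.png
wrist0.png
```

View pics/scene_cab.png

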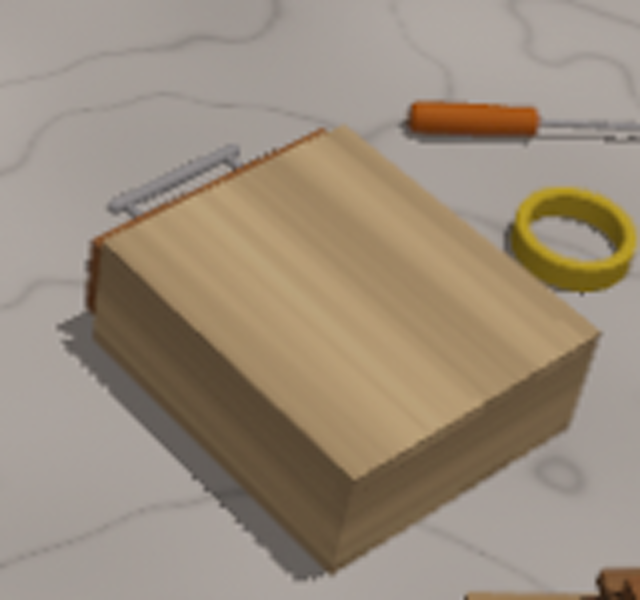

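View pics/side_cab.png

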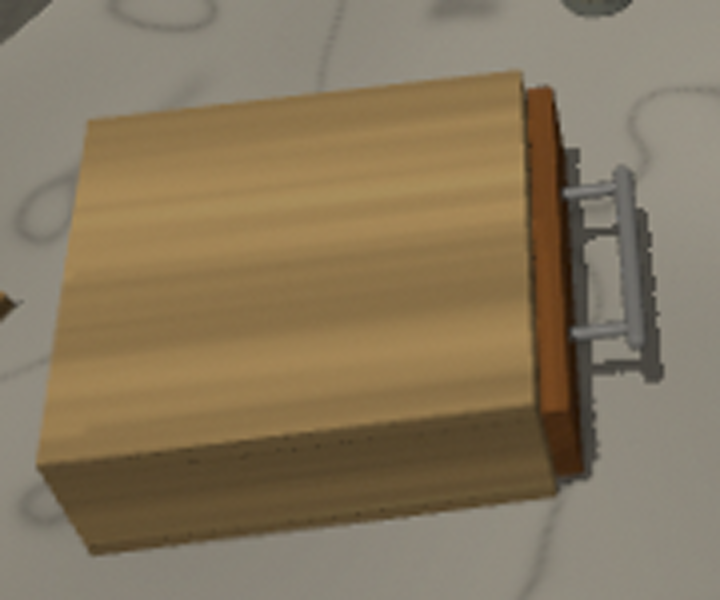

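View pics/scene_unit.png

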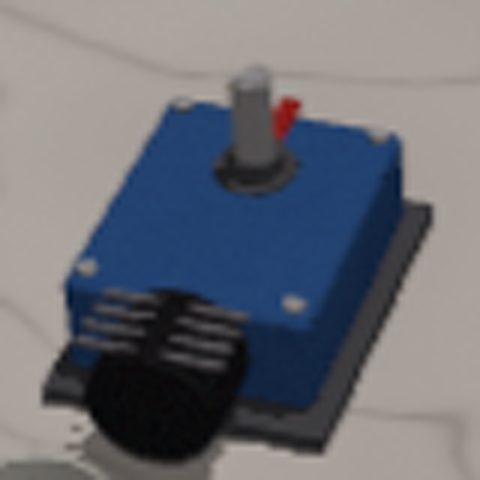

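View pics/side_unit.png

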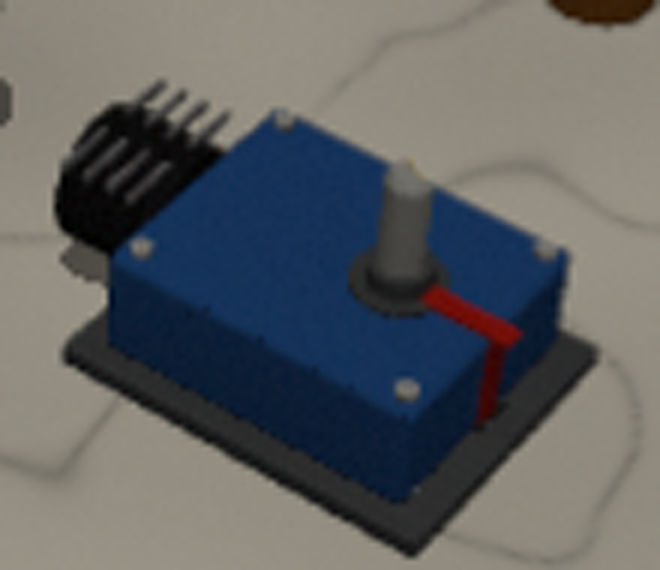

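```bash
cat > m.py <<'E'
from h import *
p1=imaging.capture('scene');p2=imaging.capture('side')
def tri(a,b):
    def f(p,uv):
        A=unproj(p,[uv],0)[0];B=unproj(p,[uv],.2)[0];d=B-A;return A,d/np.linalg.norm(d)
    A,d=f(p1,a);B,e=f(p2,b)
    s=np.linalg.lstsq(np.c_[d,-e],B-A,rcond=None)[0]
    P=A+s[0]*d;Q=B+s[1]*e
    return (P+Q)/2,np.linalg.norm(P-Q)
E
python3 - <<'E'
from m import *
S=np.array([[103,241],[340,127],[600,333],[354,480]])/4+[340,220]
D=np.array([[522,71],[536,405],[38,466],[88,121]])/4+[110,260]
print('cab FL(-y) FR BR BL');
for a,b in zip(S,D): print(np.round(tri(a,b)[0],4),round(tri(a,b)[1],4),np.round(unproj(p1,[a],.095),4),np.round(unproj(p2,[b],.095),4))
print('handle ends')
for a,b in zip(np.array([[113,208],[237,150]])/4+[340,220],np.array([[622,172],[636,342]])/4+[110,260]): print(np.round(tri(a,b)[0],4),tri(a,b)[1],np.round(unproj(p1,[a],.057),4),np.round(unproj(p2,[b],.057),4))
S=np.array([[172,103],[400,137],[310,328],[68,287]])/6+[210,200]
D=np.array([[566,255],[406,418],[112,255],[280,115]])/6+[325,180]
print('unit')
for a,b in zip(S,D): print(np.round(tri(a,b)[0],4),round(tri(a,b)[1],4),np.round(unproj(p1,[a],.07),4),np.round(unproj(p2,[b],.07),4))
a=np.array([253,75])/6+[210,200];b=np.array([408,177])/6+[325,180]
print('shafttop',tri(a,b),unproj(p1,[a],.133),unproj(p2,[b],.133))
b=np.array([[425,293],[518,333]])/6+[325,180]
print('red',unproj(p2,b,.07))
E
```

```text
cab FL(-y) FR BR BL
[0.7105 0.1737 0.0907] 0.0009 [[0.7153 0.1739 0.095 ]] [[0.7076 0.1759 0.095 ]]
[0.5712 0.3417 0.0885] 0.0004 [[0.5787 0.3401 0.095 ]] [[0.5682 0.3446 0.095 ]]
[0.7596 0.4992 0.0905] 0.0008 [[0.7641 0.4979 0.095 ]] [[0.7564 0.4999 0.095 ]]
[0.8994 0.3303 0.091 ] 0.0002 [[0.9029 0.3295 0.095 ]] [[0.896  0.3319 0.095 ]]
handle ends
[0.638  0.1818 0.0539] 0.000589941573551004 [[0.6415 0.1819 0.057 ]] [[0.6364 0.1832 0.057 ]]
[0.5653 0.2707 0.0543] 0.001712577287082001 [[0.5689 0.271  0.057 ]] [[0.5639 0.2711 0.057 ]]
unit
[ 0.442  -0.2347  0.0621] 0.0006 [[ 0.4524 -0.2316  0.07  ]] [[ 0.4395 -0.2269  0.07  ]]
[ 0.4588 -0.1092  0.0639] 0.0002 [[ 0.4664 -0.1078  0.07  ]] [[ 0.4568 -0.1036  0.07  ]]
[ 0.6115 -0.1298  0.0642] 0.0032 [[ 0.6194 -0.1269  0.07  ]] [[ 0.6085 -0.1265  0.07  ]]
[ 0.5929 -0.2544  0.0609] 0.0019 [[ 0.6041 -0.25    0.07  ]] [[ 0.5885 -0.246   0.07  ]]
shafttop (array([ 0.49704632, -0.176239  ,  0.1272678 ]), np.float64(0.0013937412334432693)) [[ 0.50532419 -0.17374809  0.133     ]] [[ 0.49469021 -0.17115805  0.133     ]]
red [[ 0.48181465 -0.17425666  0.07      ]
 [ 0.43765108 -0.17236122  0.07      ]]
```

Emit:
apply_moves(xyz=[[0,0.0205,-0.0433],[0,0.0205,-0.0433],[0,0.0205,-0.0433],[0,0.0205,-0.0433],[0,0.0205,-0.0433],[0,0.0205,-0.0433],[0,0.0205,-0.0433],[0,0.0205,-0.0433],[0,0.0205,-0.0433],[0,0.0205,-0.0433],[0,0.0205,-0.0433],[0,0.0205,-0.0433]], twist=[0,0,0,0,0,0,0,0,0,0,0,0], claw=[0.35,0.35,0.35,0.35,0.35,0.35,0.35,0.35,0.35,0.35,0.35,0.35])

```text
time_s: 2.85
tcp_pos: [0.616, 0.2196, 0.2]
ee_rot: [[0.004, -0.254, -0.967], [0.005, -0.967, 0.254], [-1.0, -0.006, -0.003]]
wrist_force: [0.1, 0.6, -0.7]
gripper_width: 0.35
```

Emit:
apply_moves(xyz=[[0,0,0],[0,0,0],[0,0,0],[0,0,0],[0,0,0]], twist=[8.5,8.5,8.5,8.5,0], claw=[0.3,0.3,0.3,0.3,0.3])

```text
time_s: 3.35
tcp_pos: [0.6216, 0.212, 0.1976]
ee_rot: [[0.003, -0.76, -0.65], [0.003, -0.65, 0.76], [-1.0, -0.004, 0.0]]
wrist_force: [0.2, 0.2, -0.1]
gripper_width: 0.301
```

```bash
python3 - <<'E'
from h import *
p=snap('wrist','w1')
for d in imaging.regions_of('cab_drawer0_handle',p)[:2]:
    ys,xs=np.nonzero(d['mask']);print(d['p'],d['centre'],len(xs),xs.min(),xs.max(),ys.min(),ys.max(),unproj(p,[d['centre']],.057))
print(proj(p,[[.602,.2265,.057],[.64,.1825,.057],[.5665,.271,.057]]))
E
```

```text
0.74 [281.8, 214.6] 4920 264 328 133 299 [[0.65127333 0.22752234 0.057     ]]
[[320.25755351 244.98391954]
 [320.22449248 187.27459799]
 [318.19200241 296.55678068]]
```

View pics/w1.png

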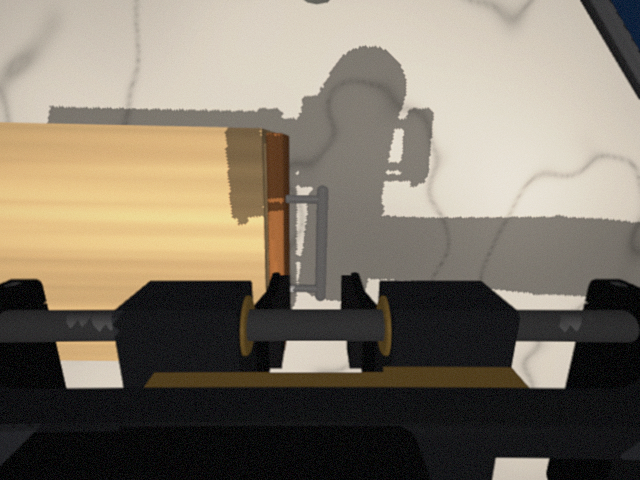

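Emit:
apply_moves(xyz=[[0,0.0065,0.024],[0.04,0,0],[0.04,0,0],[0.04,0,0]], twist=[0.7,0,0,0], claw=[0.28,0.28,0.28,0.28])

```text
time_s: 3.85
tcp_pos: [0.6068, 0.231, 0.0839]
ee_rot: [[0.022, -0.757, -0.654], [0.013, -0.653, 0.757], [-1.0, -0.025, -0.005]]
wrist_force: [0.4, 0.3, -0.1]
gripper_width: 0.277
```

```bash
python3 - <<'E'
from h import *
snap('wrist','w2');print(r.sense()['tcp_pos'])
E
```

```text
[0.60167669 0.22854338 0.07515697]
```

View pics/w2.png

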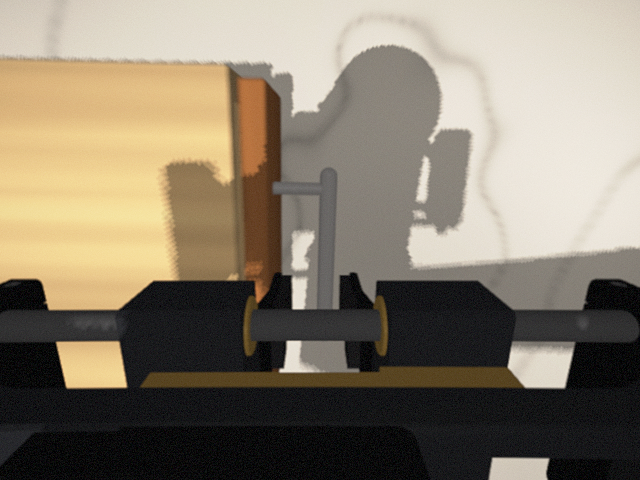

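Emit:
apply_moves(xyz=[[0.017,0.001,0],[0,0,0],[0,0,0],[0,0,0],[0,0,0]], twist=[0,0,0,0,0], claw=[0.28,0.28,0,0,0])

```text
time_s: 4.4
tcp_pos: [0.6021, 0.2288, 0.0606]
ee_rot: [[0.009, -0.753, -0.658], [0.005, -0.658, 0.753], [-1.0, -0.01, -0.002]]
wrist_force: [-0.2, 0.0, 0.0]
gripper_width: 0.092
```

Emit:
apply_moves(xyz=[[0,0.005,0],[0,0.005,0]], twist=[0,0], claw=[0,0])

```text
time_s: 4.6
tcp_pos: [0.5957, 0.2229, 0.0629]
ee_rot: [[0.013, -0.752, -0.659], [0.008, -0.659, 0.753], [-1.0, -0.015, -0.002]]
wrist_force: [-0.1, -0.2, -0.1]
gripper_width: 0.012
```

```bash
python3 - <<'E'
from h import *
snap('wrist','w3');s=r.sense();print(s['tcp_pos'],s['gripper_width'],s['wrist_force'])
E
```

```text
[0.59495154 0.22227247 0.06288108] 0.008089969843900216 [-0.3398773   0.32735339 -0.32033022]
```

View pics/w3.png

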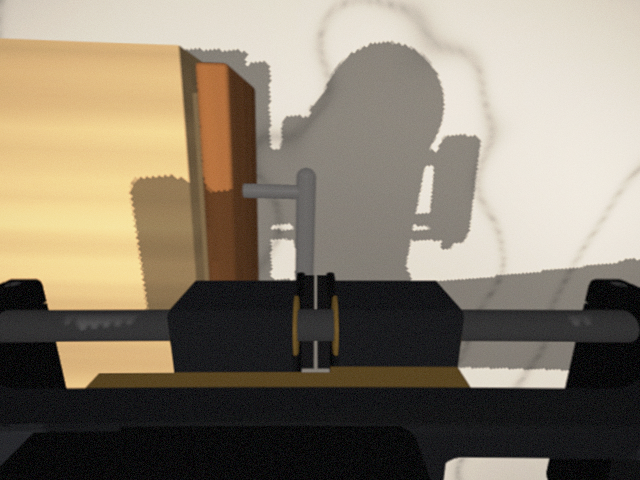

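```bash
python3 - <<'E'
from h import *
out=[]
s=r.sense();T=s['tcp_pos'];R=np.array(s['ee_rot'])
for n in ['scene','side']:
    p=imaging.capture(n);c=proj(p,[T])[0].astype(int)
    im=p['pixels'][:,:,::-1]; x,y=c-40; 
    print(n,proj(p,[T,T+.014*R[:,0],[.601,.226,.057]]),x,y)
    out.append(cv2.resize(im[y:y+80,x:x+80].copy(),(400,400),interpolation=cv2.INTER_CUBIC))
cv2.imwrite('pics/h1.png',np.hstack(out))
E
```

```text
scene [[382.78598213 260.61317124]
 [382.34350609 264.23283883]
 [383.87153687 263.62664912]] 342 220
side [[270.16357266 321.3775912 ]
 [270.62665182 325.06792849]
 [267.16952791 322.96346704]] 230 281
```

View pics/h1.png

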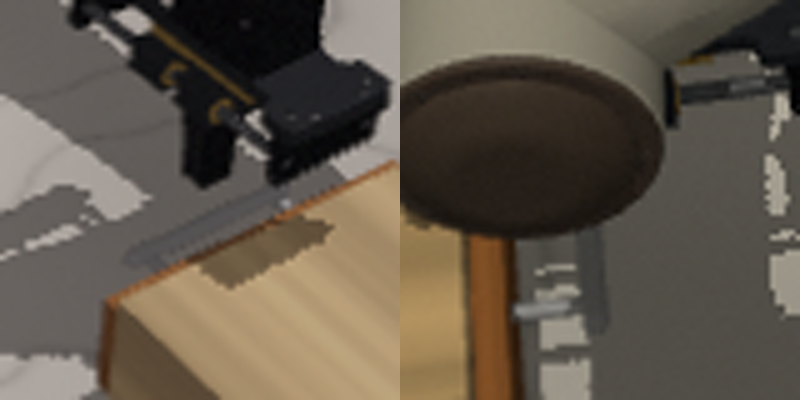

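```bash
python3 - <<'E'
from h import *
s=r.sense();T=s['tcp_pos'];R=np.array(s['ee_rot'])
p=imaging.capture('wrist')
print(proj(p,[T,T+.014*R[:,0],T-.05*R[:,0],T+.01*R[:,2],T+.014*R[:,0]+.01*R[:,2]]))
V=np.array(p['view']);o=-V[:3,:3].T@V[:3,3];print('cam in tool',R.T@(o-T), R.T@V[2,:3])
print(proj(p,[[.602,.2265,.057],[.64,.1825,.057],[.5665,.271,.057]]))
E
```

```text
[[313.4895597  274.41607536]
 [313.61067638 266.24013   ]
 [312.88146802 315.44366521]
 [313.51934278 289.97890874]
 [313.63717099 280.93380152]]
cam in tool [-0.18769076  0.00116099 -0.07418891] [ 9.62843314e-01 -7.57886876e-04  2.70059584e-01]
[[301.29585255 268.84378459]
 [300.76246236 171.52856592]
 [298.3165521  350.87728914]]
```

```bash
python3 - <<'E'
from h import *
s=r.sense();T=s['tcp_pos'];R=np.array(s['ee_rot'])
p=imaging.capture('scene')
for yy in(-.095,-.06,0,.06):
  for zz in (-.0375,0,.0375):
    print(yy,zz,np.round(proj(p,[T-.056*R[:,0]+yy*R[:,1]+zz*R[:,2],T-.02*R[:,0]+yy*R[:,1]+zz*R[:,2]])).tolist())
im=p['pixels'][:,:,::-1][180:280,330:450].copy()
im=cv2.resize(im,None,fx=6,fy=6,interpolation=cv2.INTER_CUBIC)
for x in(-.1,-.056,-.02,0,.014):
  q=(proj(p,[T+x*R[:,0]])[0]-[330,180])*6;cv2.circle(im,(int(q[0]),int(q[1])),4,(0,0,255),-1)
cv2.imwrite('pics/h2.png',im)
E
```

```text
-0.095 -0.0375 [[398.0, 270.0], [396.0, 280.0]]
-0.095 0 [[408.0, 264.0], [406.0, 274.0]]
-0.095 0.0375 [[418.0, 259.0], [416.0, 269.0]]
-0.06 -0.0375 [[389.0, 263.0], [388.0, 272.0]]
-0.06 0 [[399.0, 257.0], [398.0, 267.0]]
-0.06 0.0375 [[409.0, 252.0], [408.0, 262.0]]
0 -0.0375 [[375.0, 251.0], [374.0, 261.0]]
0 0 [[385.0, 246.0], [384.0, 256.0]]
0 0.0375 [[395.0, 241.0], [393.0, 251.0]]
0.06 -0.0375 [[361.0, 240.0], [360.0, 249.0]]
0.06 0 [[371.0, 235.0], [370.0, 245.0]]
0.06 0.0375 [[381.0, 231.0], [380.0, 240.0]]
```

View pics/h2.png

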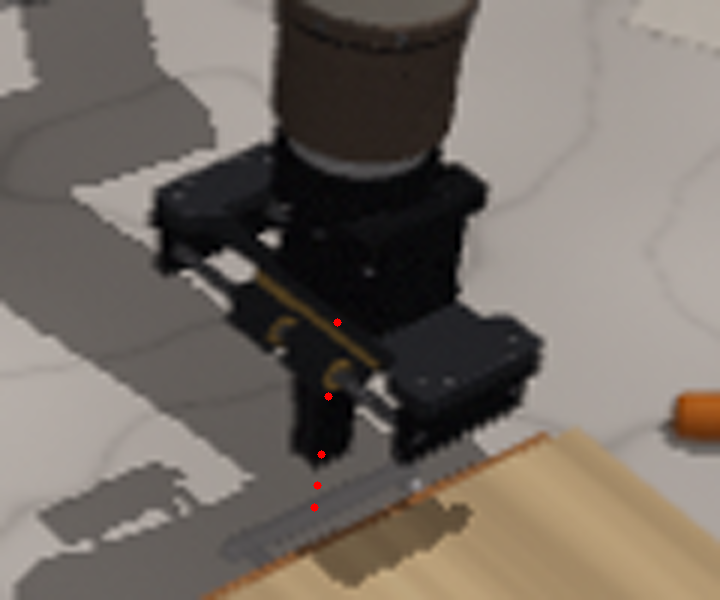

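```bash
python3 - <<'E'
from h import *
s=r.sense();T=s['tcp_pos'];R=np.array(s['ee_rot'])
p=imaging.capture('wrist')
q=unproj(p,[[306,190],[305.5,260]],.057);print(q,(q-T)@R)
# fingers edge rows: tip point location if z=-.0095 at row 273
for x in(-.03,-.02,-.01,0): print(x,proj(p,[T+x*R[:,0]-.0095*R[:,2]]))
E
```

```text
[[0.63123795 0.18854256 0.057     ]
 [0.60403012 0.22059079 0.057     ]] [[ 0.00527975 -0.00420378 -0.04926128]
 [ 0.00519254 -0.00483154 -0.00722614]]
-0.03 [[313.13707991 278.81693798]]
-0.02 [[313.25971945 271.58640244]]
-0.01 [[313.36979711 265.09551372]]
0 [[313.46915213 259.23611072]]
```

Emit:
apply_moves(xyz=[[0,-0.004,0],[0,0,0],[0,0,0],[0.012,0,0],[0,0,0]], twist=[0,0,0,0,0], claw=[0.28,0.28,0.28,0.28,0.28])

```text
time_s: 5.4
tcp_pos: [0.599, 0.226, 0.0484]
ee_rot: [[0.011, -0.753, -0.658], [0.007, -0.658, 0.753], [-1.0, -0.012, -0.002]]
wrist_force: [-0.6, 0.1, -0.2]
gripper_width: 0.27
```

Emit:
apply_moves(xyz=[[0.01,0,0],[0,0,0],[0,0,0]], twist=[0,0,0], claw=[0.28,0.28,0.28])

```text
time_s: 5.7
tcp_pos: [0.5988, 0.2258, 0.0365]
ee_rot: [[0.009, -0.752, -0.659], [0.006, -0.659, 0.753], [-1.0, -0.011, -0.002]]
wrist_force: [0.4, -0.3, 0.8]
gripper_width: 0.28
```

```bash
python3 - <<'E'
from h import *
s=r.sense();print(s['tcp_pos'],s['gripper_width'],s['wrist_force'])
p=snap('wrist','w4')
p=imaging.capture('scene');im=p['pixels'][:,:,::-1][180:280,330:450]
cv2.imwrite('pics/h3.png',cv2.resize(im,None,fx=6,fy=6,interpolation=cv2.INTER_CUBIC))
E
```

```text
[0.59876961 0.22579347 0.03650702] 0.28017234696037285 [ 0.38365438 -0.25835593  0.84446001]
```

View pics/w4.png

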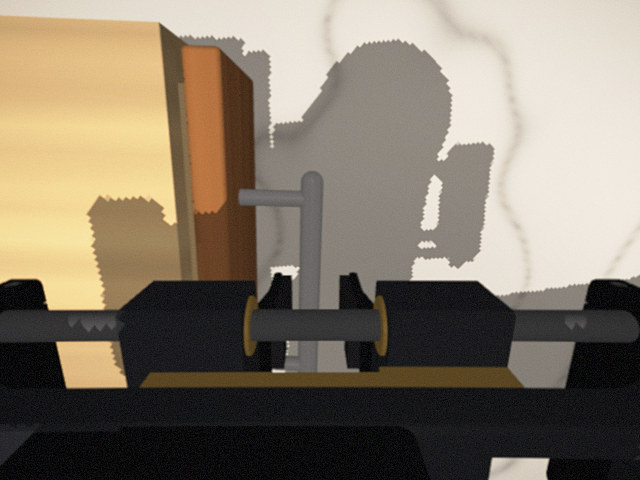

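View pics/h3.png

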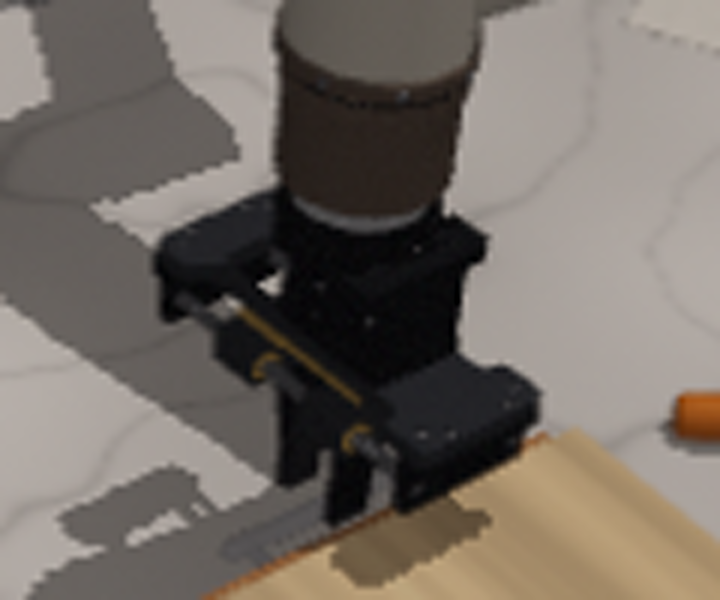

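Emit:
apply_moves(xyz=[[0,0,0],[0,0,0],[0,0,0],[0,0,0]], twist=[0,0,0,0], claw=[0,0,0,0])

```text
time_s: 6.2
tcp_pos: [0.6, 0.2265, 0.0385]
ee_rot: [[0.013, -0.752, -0.659], [0.007, -0.659, 0.752], [-1.0, -0.014, -0.003]]
wrist_force: [-1.2, -1.0, 5.2]
gripper_width: 0.03
```

Emit:
apply_moves(xyz=[[-0.005,0,0],[0,0,0],[0,0,0],[0,0,0],[0.013,0,0],[0.012,0,0],[0,0,0]], twist=[0,0,0,0,0,0,0], claw=[0.29,0.29,0.29,0.29,0.29,0.29,0.29])

```text
time_s: 6.9
tcp_pos: [0.5991, 0.2261, 0.0161]
ee_rot: [[0.011, -0.753, -0.658], [0.007, -0.658, 0.753], [-1.0, -0.012, -0.002]]
wrist_force: [-0.4, -0.4, -0.3]
gripper_width: 0.287
```

Emit:
apply_moves(xyz=[[0,0,0],[0,0,0],[0,0,0],[0,0,0]], twist=[0,0,0,0], claw=[0,0,0,0])

```text
time_s: 7.3
tcp_pos: [0.5989, 0.226, 0.0148]
ee_rot: [[0.009, -0.753, -0.658], [0.006, -0.658, 0.753], [-1.0, -0.011, -0.002]]
wrist_force: [-0.1, 0.6, -1.4]
gripper_width: 0.114
```

Emit:
apply_moves(xyz=[[0,0.02,0.0005],[0,0.025,0.0006],[0,0.025,0.0006],[0,0.025,0.0006],[0,0.025,0.0006],[0,0.025,0.0006],[0,0.02,0.0006]], twist=[0,0,0,0,0,0,0], claw=[0,0,0,0,0,0,0])

```text
time_s: 8.0
tcp_pos: [0.4775, 0.1254, 0.0147]
ee_rot: [[0.03, -0.752, -0.658], [0.02, -0.658, 0.753], [-0.999, -0.036, -0.005]]
wrist_force: [1.3, 0.9, -1.6]
gripper_width: 0.112
```

Emit:
apply_moves(xyz=[[0,0.01,0],[0,0.01,0],[0,0.008,0],[0,0.008,0]], twist=[0,0,0,0], claw=[0,0,0,0])

```text
time_s: 8.4
tcp_pos: [0.4653, 0.1148, 0.0153]
ee_rot: [[0.068, -0.749, -0.659], [0.048, -0.657, 0.752], [-0.997, -0.083, -0.009]]
wrist_force: [9.8, 12.9, -19.4]
gripper_width: 0.112
```

Emit:
apply_moves(xyz=[[0,-0.004,0],[0,0,0],[0,0,0],[0,0,0],[0,0,0]], twist=[0,0,0,0,0], claw=[0,0.28,0.28,0.28,0.28])

```text
time_s: 8.9
tcp_pos: [0.4692, 0.1177, 0.0156]
ee_rot: [[0.067, -0.748, -0.66], [0.047, -0.658, 0.751], [-0.997, -0.081, -0.01]]
wrist_force: [0.9, 0.0, -0.5]
gripper_width: 0.271
```

Emit:
apply_moves(xyz=[[-0.05,0,0],[-0.05,0,0],[-0.05,0,0],[0,0,0]], twist=[0,0,0,0], claw=[0.28,0.28,0.28,0.28])

```text
time_s: 9.3
tcp_pos: [0.4585, 0.1093, 0.1675]
ee_rot: [[0.06, -0.749, -0.66], [0.04, -0.659, 0.751], [-0.997, -0.072, -0.01]]
wrist_force: [1.3, 1.5, -0.5]
gripper_width: 0.279
```

Emit:
apply_moves(xyz=[[0,0,0],[0,0,0]], twist=[0,0], claw=[0.28,0.28])

```text
time_s: 9.5
tcp_pos: [0.4581, 0.1091, 0.1684]
ee_rot: [[0.062, -0.749, -0.66], [0.042, -0.659, 0.751], [-0.997, -0.075, -0.01]]
wrist_force: [-0.4, -1.0, -0.8]
gripper_width: 0.277
```

```bash
python3 - <<'E'
from h import *
print(r.sense()['joints'])
for n in ['scene','side','wrist']: snap(n,n+'5')
E
```

```text
[ 33.18702628   6.20859175 -25.90272064  -0.06698737 -53.57348288
   8.17122325]
```

View pics/scene5.png

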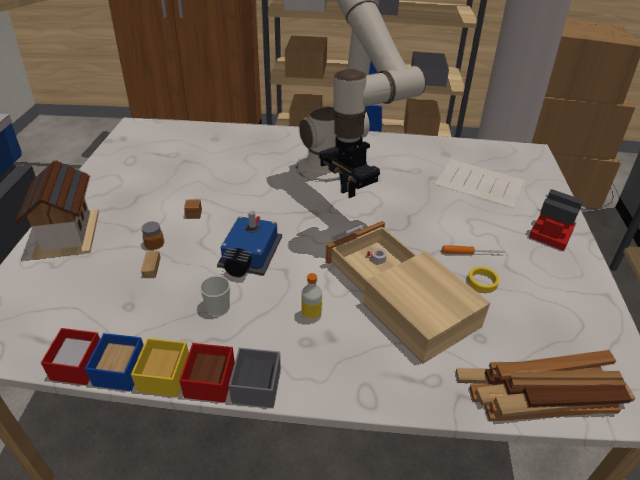

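View pics/side5.png

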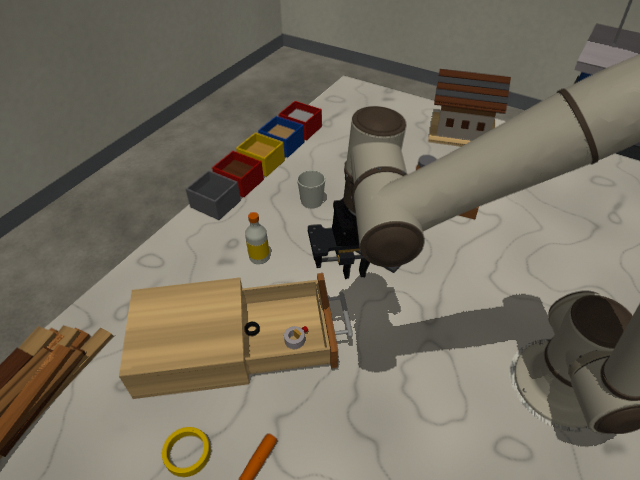

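View pics/wrist5.png

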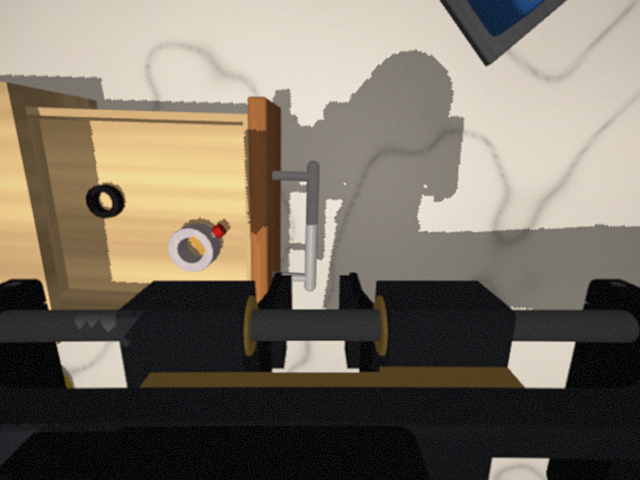

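```bash
python3 - <<'E'
from h import *
s=r.sense();T=s['tcp_pos'];R=np.array(s['ee_rot'])
p=imaging.capture('wrist')
for q,z in [('collar',.046),('collar_screw',.034),('collar_seat',.034),('cab_drawer0_handle',.057)]:
    for d in imaging.regions_of(q,p)[:2]:
        ys,xs=np.nonzero(d['mask']);print(q,round(d['p'],2),d['centre'],len(xs),xs.min(),xs.max(),ys.min(),ys.max(),unproj(p,[d['centre']],z))
C=unproj(p,[[192,248]],.046);S=unproj(p,[[220,230]],.034);print(C,S)
print('shaft tool delta',R.T@(np.array([.5,-.1725,.1])-T))
E
```

```text
collar 0.63 [196.2, 243.0] 1913 168 225 223 271 [[0.53931538 0.20362712 0.046     ]]
collar_screw 0.86 [197.1, 245.1] 2075 167 226 223 271 [[0.53906031 0.21096965 0.034     ]]
collar_seat 0.74 [158.9, 193.5] 42961 25 320 96 309 [[0.5983972 0.194013  0.034    ]]
collar_seat 0.71 [196.4, 243.8] 2012 167 225 223 271 [[0.54040698 0.21034465 0.034     ]]
cab_drawer0_handle 0.75 [159.1, 191.3] 42272 25 319 96 309 [[0.59193687 0.1815239  0.057     ]]
[[0.53942437 0.21062244 0.046     ]] [[0.53103808 0.18237756 0.034     ]]
shaft tool delta [ 0.05804328  0.158212   -0.2387945 ]
```

Emit:
apply_moves(xyz=[[-0.003,0.0263,-0.0315],[-0.003,0.0263,-0.0315],[-0.003,0.0263,-0.0315],[-0.003,0.0263,-0.0315],[-0.003,0.0263,-0.0315],[-0.003,0.0263,-0.0315],[0,0,0]], twist=[0,0,0,0,0,0,0], claw=[0.5,0.5,0.5,0.5,0.5,0.5,0.5])

```text
time_s: 10.6
tcp_pos: [0.4656, -0.1448, 0.1748]
ee_rot: [[0.059, -0.744, -0.666], [0.04, -0.664, 0.746], [-0.997, -0.071, -0.01]]
wrist_force: [-0.2, 0.6, -0.1]
gripper_width: 0.498
```

```bash
python3 - <<'E'
from h import *
p=snap('wrist','w6')
im=p['pixels'][:,:,::-1][80:280,220:480];cv2.imwrite('pics/w6c.png',cv2.resize(im,None,fx=3,fy=3,interpolation=cv2.INTER_CUBIC))
print(proj(p,[[.5,-.1725,.133],[.5,-.1725,.082]]))
E
```

```text
[[307.70861931 191.8929525 ]
 [313.43685724 184.1723992 ]]
```

View pics/w6.png

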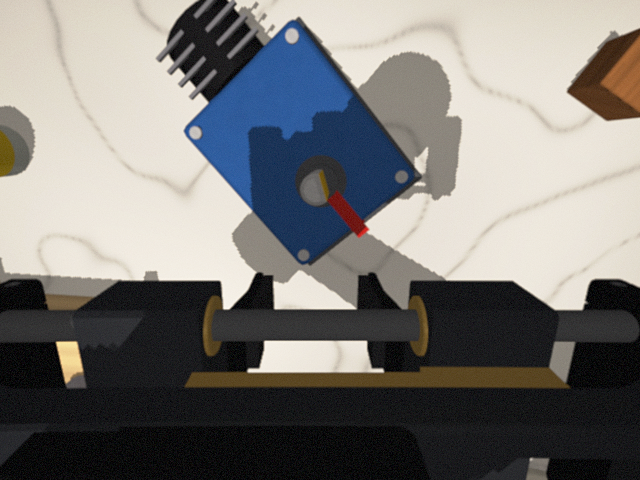

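View pics/w6c.png

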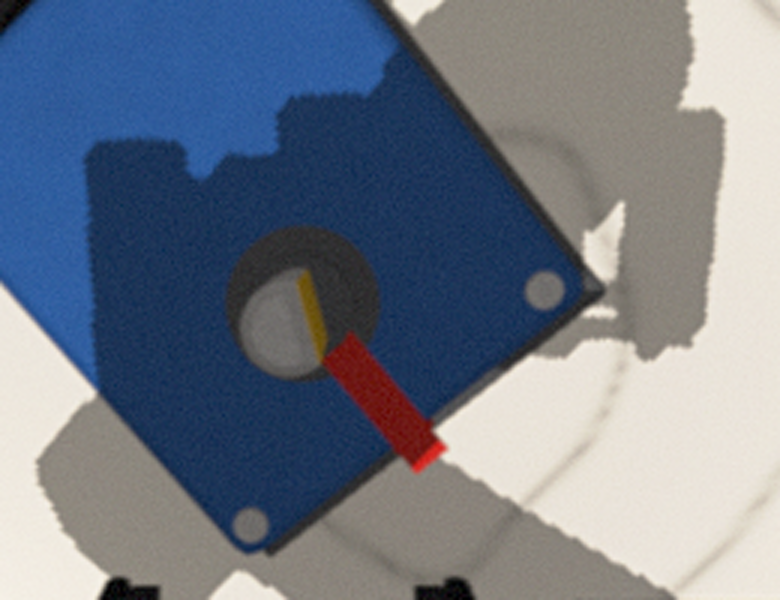

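```bash
python3 - <<'E'
from h import *
p=imaging.capture('wrist')
f=lambda a,z:unproj(p,np.array(a)/3+[220,80],z)[:,:2]
ang=lambda v:np.degrees(np.arctan2(v[1],v[0]))
a=f([[298,278],[322,362]],.129);b=f([[308,268],[328,350]],.09)
for q in(a,b): d=q[1]-q[0]; n=np.array([d[1],-d[0]]);print(q,ang(n),ang(-n),np.linalg.norm(d))
c=f([[343,343],[423,462]],.0705);print('red',c,ang(c[1]-c[0]))
k=f([[544,290],[250,524]],.071);print('screws',k,ang(k[1]-k[0])-90)
k2=unproj(p,[[401.5,177],[304,256],[195,132],[292,36]],.072)[:,:2];print(k2,k2[1]-k2[0],ang(k2[0]-k2[3]),ang(k2[1]-k2[2]),ang(k2[1]-k2[0]))
print('shoulder',f([[303,303]],.082),'top',f([[282,325]],.133))
E
```

```text
[[ 0.50247788 -0.18540465]
 [ 0.48559859 -0.17495584]] 58.24117784628914 -121.75882215371087 0.019851650895757116
[[ 0.50215993 -0.18550865]
 [ 0.48367939 -0.17310363]] 56.12861209001801 -123.871387909982 0.02225792341429644
red [[ 0.48047288 -0.17507139]
 [ 0.43935886 -0.16515276]] 166.43673336170338
screws [[ 0.44918328 -0.22359447]
 [ 0.46417224 -0.11591456]] -7.92460554943078
[[ 0.44907073 -0.22343686]
 [ 0.46302652 -0.11568959]
 [ 0.60219019 -0.13495218]
 [ 0.58667141 -0.24245876]] [0.0139558  0.10774728] 172.12932490447204 172.11937453853696 82.61994210197037
shoulder [[ 0.49685404 -0.17700527]] top [[ 0.4982021  -0.17561019]]
```

Emit:
apply_moves(xyz=[[0,0,0],[0,0,0],[0,0,0]], twist=[-8.2,-8.2,0], claw=[0.5,0.5,0.5])

```text
time_s: 11.0
tcp_pos: [0.465, -0.1391, 0.1738]
ee_rot: [[0.057, -0.512, -0.857], [0.042, -0.856, 0.515], [-0.998, -0.065, -0.027]]
wrist_force: [0.6, 1.1, -0.0]
gripper_width: 0.501
```

```bash
cat >> h.py <<'E'
def togo(P):
    s=r.sense();T=np.array(s['tcp_pos']);R=np.array(s['ee_rot'])
    print('tcp',np.round(T,4),'yaw',round(np.degrees(np.arctan2(R[1,1],R[0,1])),1),'tilt',np.round(R[:,0],3),'delta',np.round(R.T@(np.array(P)-T),4),'w',round(s['gripper_width'],3),'F',np.round(s['wrist_force'],1))
E
python3 -c "
from h import *
togo([.5013,-.1722,.16])"
```

```text
tcp [ 0.465  -0.1391  0.1738] yaw -120.9 tilt [ 0.057  0.042 -0.998] delta [ 0.0145  0.0107 -0.0478] w 0.501 F [ 0.6  1.1 -0. ]
```

Emit:
apply_moves(xyz=[[0,0.0055,-0.024],[0,0.0055,-0.024],[0,0,0],[0,0,0]], twist=[0,1,0,0], claw=[0.5,0.5,0.5,0.5])

```text
time_s: 11.4
tcp_pos: [0.5015, -0.169, 0.1741]
ee_rot: [[0.055, -0.531, -0.846], [0.043, -0.845, 0.533], [-0.998, -0.066, -0.024]]
wrist_force: [-0.0, 0.9, -0.0]
gripper_width: 0.5
```

```bash
python3 -c "
from h import *
togo([.5013,-.1722,.067])
p=snap('wrist','w7')
togo([.5013,-.1722,.067])"
```

```text
tcp [ 0.5015 -0.169   0.1741] yaw -122.1 tilt [ 0.055  0.043 -0.998] delta [0.1067 0.0098 0.001 ] w 0.5 F [-0.   0.9 -0. ]
tcp [ 0.5015 -0.169   0.1742] yaw -122.1 tilt [ 0.056  0.043 -0.998] delta [0.1068 0.0099 0.0011] w 0.504 F [ 0.4 -0.1 -0.3]
```

View pics/w7.png

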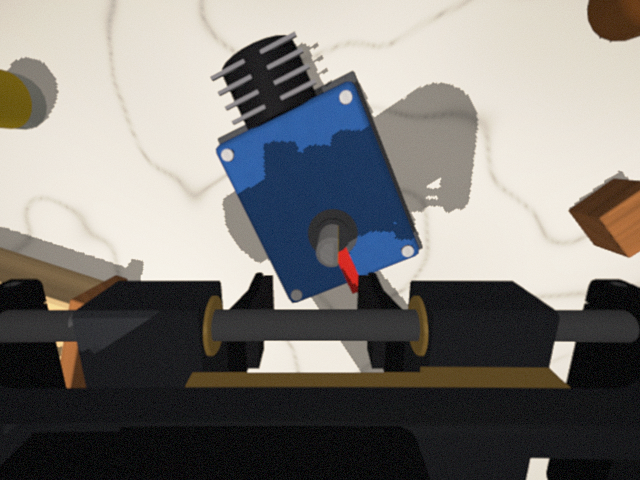

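Emit:
apply_moves(xyz=[[0.035,0.0033,0],[0.035,0.0033,0],[0,0,0],[0,0,0]], twist=[0,0,0,0], claw=[0.5,0.5,0.5,0.5])

```text
time_s: 11.85
tcp_pos: [0.5023, -0.1689, 0.1051]
ee_rot: [[0.06, -0.529, -0.847], [0.042, -0.846, 0.532], [-0.997, -0.068, -0.028]]
wrist_force: [0.4, 0.6, 0.6]
gripper_width: 0.499
```

```bash
python3 -c "
from h import *
p=snap('wrist','w8');q=snap('scene','s8')
im=q['pixels'][:,:,::-1][180:280,200:320];cv2.imwrite('pics/s8.png',cv2.resize(im,None,fx=6,fy=6,interpolation=cv2.INTER_CUBIC))
togo([.5013,-.1722,.067])"
```

```text
tcp [ 0.5026 -0.1689  0.1056] yaw -122.0 tilt [ 0.061  0.043 -0.997] delta [0.0382 0.0061 0.0005] w 0.501 F [-0.5  0.9  0.5]
```

View pics/w8.png

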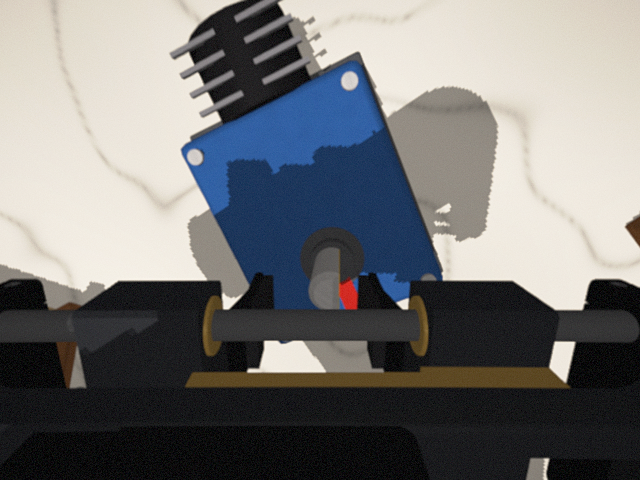

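View pics/s8.png

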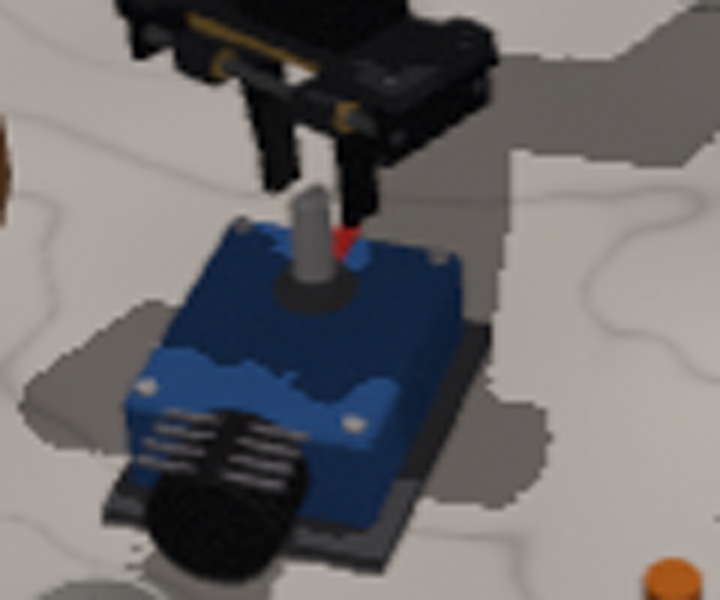

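Emit:
apply_moves(xyz=[[0.02,0.003,0],[0.018,0.003,0],[0,0,0],[0,0,0],[0,0,0],[0,0,0],[0,0,0],[0,0,0]], twist=[0,0,0,0,0,0,0,0], claw=[0.5,0.5,0.5,0,0,0,0,0])

```text
time_s: 12.75
tcp_pos: [0.5069, -0.1759, 0.0772]
ee_rot: [[0.077, -0.525, -0.848], [0.035, -0.848, 0.529], [-0.996, -0.071, -0.047]]
wrist_force: [2.5, -1.5, -5.3]
gripper_width: 0.185
```

```bash
python3 -c "
from h import *
p=snap('wrist','w9')
togo([.5013,-.1722,.067])"
```

```text
tcp [ 0.5069 -0.1758  0.0771] yaw -121.8 tilt [ 0.077  0.036 -0.996] delta [0.0098 0.0006 0.0071] w 0.182 F [-0.4 -7.  -4.4]
```

View pics/w9.png

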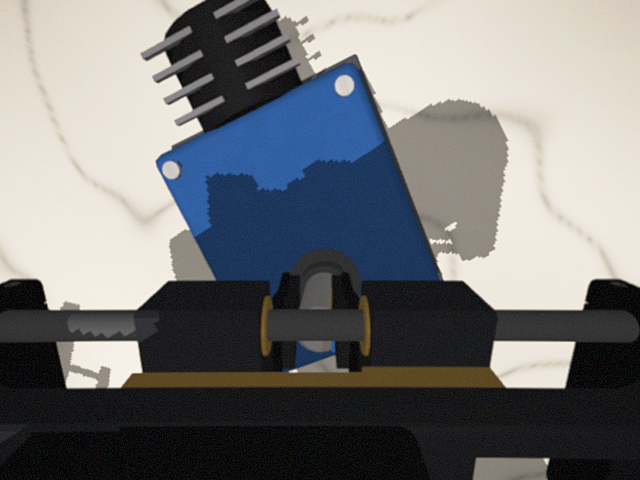

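Emit:
apply_moves(xyz=[[0,0,-0.0003],[0,0,-0.0003],[0,0,-0.0003],[0,0,-0.0003],[0,0,-0.0003],[0,0,-0.0003]], twist=[6,6,6,6,6,6], claw=[0,0,0,0,0,0])

```text
time_s: 13.4
tcp_pos: [0.5049, -0.1798, 0.0769]
ee_rot: [[0.068, -0.931, -0.358], [0.031, -0.357, 0.934], [-0.997, -0.075, 0.005]]
wrist_force: [0.8, 0.5, -1.2]
gripper_width: 0.186
```

Emit:
apply_moves(xyz=[[0,0,-0.0003],[0,0,-0.0003],[0,0,-0.0003],[0,0,-0.0003],[0,0,-0.0003],[0,0,0]], twist=[6,6,6,6,5,0], claw=[0,0,0,0,0,0])

```text
time_s: 14.0
tcp_pos: [0.5017, -0.1813, 0.0768]
ee_rot: [[0.058, -0.986, 0.157], [0.03, 0.159, 0.987], [-0.998, -0.053, 0.039]]
wrist_force: [1.6, -1.6, -3.5]
gripper_width: 0.183
```

```bash
python3 -c "
from h import *
p=snap('wrist','w10')
togo([.5013,-.1722,.067])"
```

```text
tcp [ 0.5017 -0.1813  0.0768] yaw 170.9 tilt [ 0.058  0.03  -0.998] delta [0.01   0.0024 0.0085] w 0.186 F [ 1.3 -1.6 -2.4]
```

View pics/w10.png

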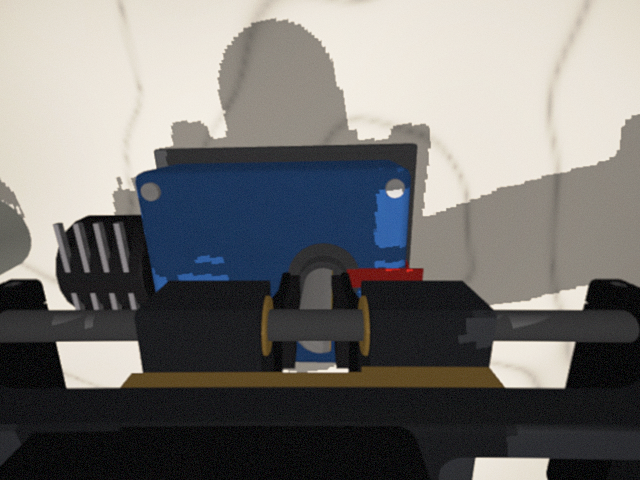

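Emit:
apply_moves(xyz=[[0,-0.008,0.004],[0,-0.008,0.004],[0,-0.008,0.004]], twist=[0,0,0], claw=[0,0,0])

```text
time_s: 14.35
tcp_pos: [0.5001, -0.181, 0.0763]
ee_rot: [[-0.003, -0.989, 0.151], [0.022, 0.151, 0.988], [-1.0, 0.006, 0.022]]
wrist_force: [-16.8, -11.6, 8.8]
gripper_width: 0.173
```

Emit:
apply_moves(xyz=[[0,-0.001,0.006],[0,0,0.006],[0,0.001,0],[0,0,0]], twist=[0,0,0,0], claw=[0,0,0,0])

```text
time_s: 14.75
tcp_pos: [0.4998, -0.1813, 0.0766]
ee_rot: [[-0.005, -0.989, 0.146], [0.007, 0.146, 0.989], [-1.0, 0.006, 0.007]]
wrist_force: [-0.1, 3.6, 0.1]
gripper_width: 0.179
```

Emit:
apply_moves(xyz=[[0,0,0],[0,0,0],[0,0,0],[-0.03,0,0],[-0.04,0,0],[-0.04,0,0],[0,0,0.03],[0,0,0.03],[0,0,0]], twist=[0,0,0,0,0,0,0,0,0], claw=[0.4,0.4,0.4,0.5,0.5,0.5,0.5,0.5,0.5])

```text
time_s: 15.65
tcp_pos: [0.5107, -0.1205, 0.1943]
ee_rot: [[-0.001, -0.99, 0.141], [0.007, 0.141, 0.99], [-1.0, 0.002, 0.006]]
wrist_force: [0.2, 0.5, -0.3]
gripper_width: 0.498
```

```bash
python3 -c "
from h import *
p=snap('wrist','w11')
im=p['pixels'][:,:,::-1][80:280,220:480];cv2.imwrite('pics/w11c.png',cv2.resize(im,None,fx=3,fy=3,interpolation=cv2.INTER_CUBIC))
togo([.5013,-.1722,.067])"
```

```text
tcp [ 0.5102 -0.1214  0.1939] yaw 171.9 tilt [-0.002  0.007 -1.   ] delta [ 0.1266  0.0012 -0.0523] w 0.499 F [-0.2  0.3  0.4]
```

View pics/w11c.png

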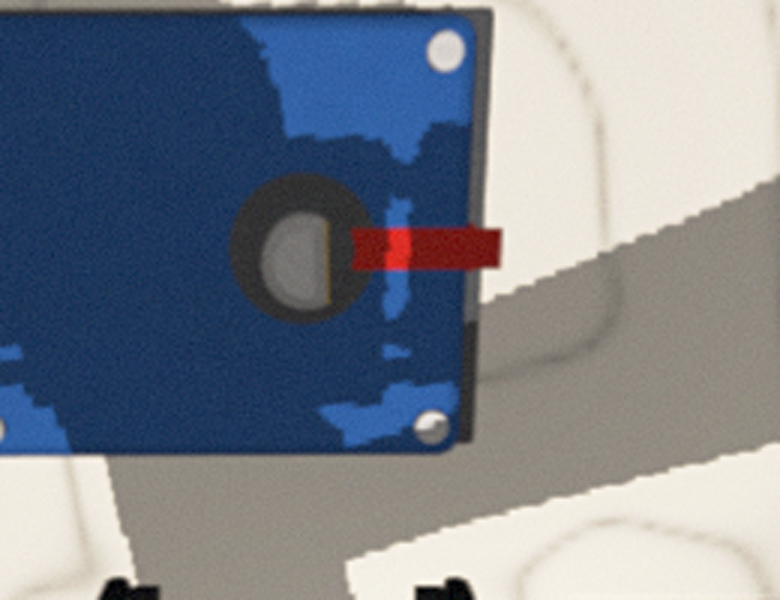

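```bash
python3 -c "
from h import *
p=imaging.capture('wrist')
f=lambda a,z:unproj(p,np.array(a)/3+[220,80],z)[:,:2]
print(f([[309,261]],.129),f([[301,248]],.072))
q=f([[260,261],[328,261],[309,212],[309,310]],.129);print(np.linalg.norm(q[0]-q[1]),np.linalg.norm(q[2]-q[3]))
q=unproj(p,np.array([[446,50],[432,427]])/3+[220,80],.072)[:,:2];d=q[1]-q[0];print(np.degrees(np.arctan2(d[1],d[0]))-90)
q=f([[328,222],[329,300]],.129);d=q[1]-q[0];print(np.degrees(np.arctan2(d[1],d[0])))
togo([0,0,0])
"
```

```text
[[ 0.49560719 -0.17853833]] [[ 0.49657068 -0.17849655]]
0.016542024049774316 0.02334048431891165
-7.90284443326388
83.26468947501412
tcp [ 0.5098 -0.1221  0.1934] yaw 171.8 tilt [-0.004  0.006 -1.   ] delta [0.196  0.5211 0.047 ] w 0.501 F [-0.3 -0.8 -0.2]
```

Emit:
apply_moves(xyz=[[0,0.0023,0.048],[0,0.0023,0.048],[0,0.0023,0.048],[0,0.0023,0.048],[0,0.0023,0.048],[0,0.0023,0.048],[0,0.0023,0.048],[0,0.0023,0.045],[0,0,0],[0,0,0]], twist=[0,0,0,0,0,0,0,4,4,0], claw=[0.8,0.8,0.8,0.8,0.8,0.8,0.8,0.8,0.8,0.8])

```text
time_s: 16.75
tcp_pos: [0.5497, 0.2625, 0.1896]
ee_rot: [[-0.011, -0.955, 0.295], [-0.001, 0.295, 0.955], [-1.0, 0.011, -0.004]]
wrist_force: [-0.4, -0.5, 0.1]
gripper_width: 0.806
```

```bash
python3 -c "
from h import *
p=snap('wrist','w12')
im=p['pixels'][:,:,::-1][80:280,190:450];cv2.imwrite('pics/w12c.png',cv2.resize(im,None,fx=3,fy=3,interpolation=cv2.INTER_CUBIC))
togo([.5394,.2106,.10])"
```

```text
tcp [0.5498 0.2622 0.1895] yaw 162.9 tilt [-0.011 -0.    -1.   ] delta [ 0.0896 -0.0062 -0.0521] w 0.8 F [ 1.   0.4 -0.2]
```

View pics/w12.png

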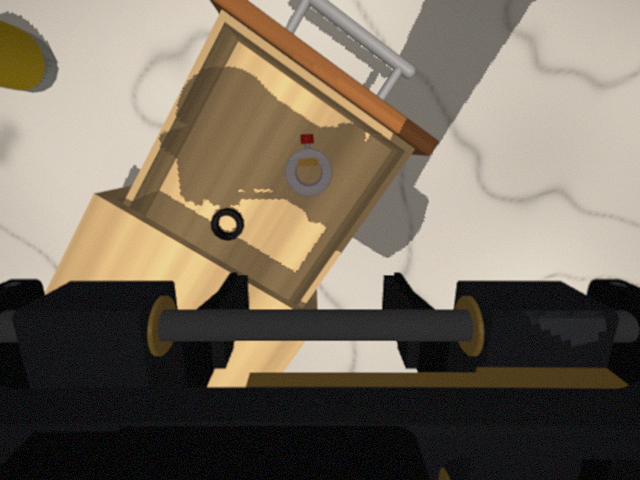

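View pics/w12c.png

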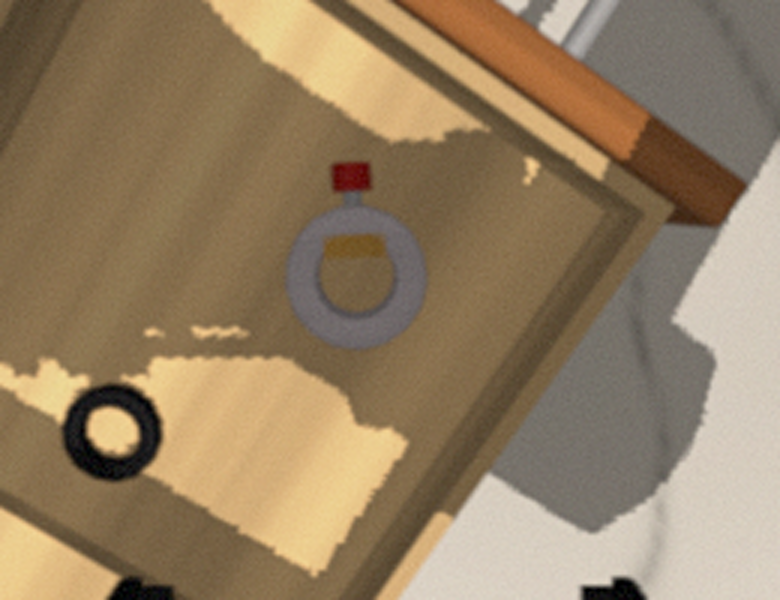

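```bash
python3 -c "
from h import *
p=imaging.capture('wrist')
f=lambda a,z:unproj(p,np.array(a)/3+[190,80],z)[:,:2]
C=f([[357,277]],.046)[0];S=f([[351,176]],.034)[0];Sh=f([[352,200]],.034)[0];print(C,S,np.degrees(np.arctan2(*(C-S)[::-1])),np.degrees(np.arctan2(*(C-Sh)[::-1])),np.linalg.norm(C-S))
q=f([[324,238],[384,237],[325,259],[384,256]],.046);
print([np.degrees(np.arctan2(*(q[i+1]-q[i])[::-1])) for i in(0,2)])
q=f([[287,277],[427,277],[357,207],[357,349]],.046);print(np.linalg.norm(q[0]-q[1]),np.linalg.norm(q[2]-q[3]))
togo([*C,.08])
R=np.array(r.sense()['ee_rot']);T=r.sense()['tcp_pos']
for h in (0,.013,.022,.041): print(proj(p,[T-h*R[:,0]]))
"
```

```text
[0.53914635 0.21363448] [0.53172875 0.1832503 ] 76.2808904389916 76.69574530565161 0.03127650225108767
[np.float64(163.76253786593122), np.float64(165.6670332878907)]
0.04490995134220381 0.04479990884508529
tcp [0.5497 0.2615 0.1898] yaw 162.8 tilt [-0.011 -0.    -1.   ] delta [ 0.1099 -0.0051 -0.0485] w 0.801 F [-0.2 -0.5 -0.1]
[[314.37779755 274.69452749]]
[[314.32078313 283.37868078]]
[[314.27662878 290.10284135]]
[[314.16772159 306.68354463]]
```

Emit:
apply_moves(xyz=[[0,-0.003,-0.025],[0,-0.003,-0.025],[0.03,0,0],[0.04,0,0],[0.04,0,0],[0,0,0],[0,0,0]], twist=[-2,0,0,0,0,0,0], claw=[0.8,0.8,0.8,0.8,0.8,0.8,0.8])

```text
time_s: 17.55
tcp_pos: [0.5433, 0.2007, 0.0814]
ee_rot: [[-0.005, -0.965, 0.262], [0.002, 0.262, 0.965], [-1.0, 0.005, 0.0]]
wrist_force: [0.8, 0.5, 0.3]
gripper_width: 0.802
```

```bash
python3 -c "
from h import *
p=snap('wrist','w13')
togo([.5392,.212,.03])"
```

```text
tcp [0.5427 0.2007 0.0812] yaw 164.7 tilt [-0.006  0.002 -1.   ] delta [0.0512 0.0061 0.01  ] w 0.798 F [-0.7  0.7  0.4]
```

View pics/w13.png

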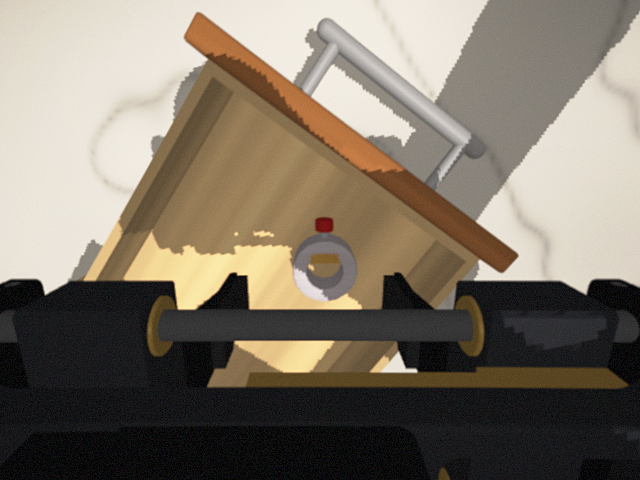

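```bash
python3 -c "
from h import *
p=imaging.capture('wrist');s=r.sense();T=s['tcp_pos'];R=np.array(s['ee_rot'])
C=unproj(p,[[324,267]],.046)[0];print(C,R.T@(C-T))
"
```

```text
[0.53830381 0.20986382 0.046     ] [0.03580456 0.00672105 0.00691982]
```

Emit:
apply_moves(xyz=[[0,0.0065,0.008],[0,0,0],[0.03,0,0],[0.025,0,0],[0.01,0,0],[0,0,0],[0,0,0]], twist=[0,0,0,0,0,0,0], claw=[0.8,0.8,0.8,0.8,0.8,0.8,0.8])

```text
time_s: 18.35
tcp_pos: [0.5454, 0.218, 0.0261]
ee_rot: [[0.014, -0.966, 0.258], [0.014, 0.258, 0.966], [-1.0, -0.01, 0.017]]
wrist_force: [0.8, -1.4, 0.7]
gripper_width: 0.802
```

```bash
python3 -c "
from h import *
p=snap('wrist','w14')
togo([.5392,.212,.006])"
```

```text
tcp [0.5455 0.2181 0.0263] yaw 165.1 tilt [ 0.015  0.014 -1.   ] delta [ 0.0201  0.0047 -0.0079] w 0.799 F [-0.   0.3  0. ]
```

View pics/w14.png

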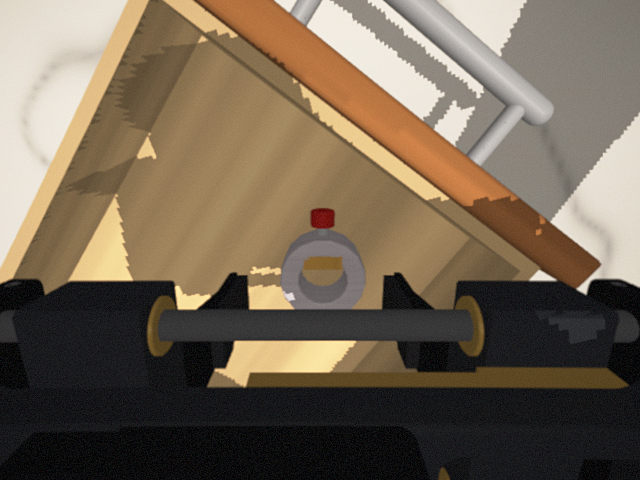

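```bash
python3 -c "
from h import *
p=imaging.capture('wrist');s=r.sense();T=s['tcp_pos'];R=np.array(s['ee_rot'])
C=unproj(p,[[323.5,269]],.046)[0];print(C,R.T@(C-T))
"
```

```text
[0.53761795 0.20773192 0.046     ] [-0.01991398  0.00472865 -0.01162622]
```

Emit:
apply_moves(xyz=[[0,0.0045,-0.011],[0,0,0],[0.008,0.001,-0.001],[0.006,0.001,0],[0,0,0]], twist=[0,0,0,0,0], claw=[0.8,0.8,0.8,0.8,0.8])

```text
time_s: 18.95
tcp_pos: [0.5365, 0.2078, 0.0136]
ee_rot: [[0.018, -0.966, 0.258], [0.017, 0.259, 0.966], [-1.0, -0.013, 0.022]]
wrist_force: [0.3, 0.6, 0.8]
gripper_width: 0.801
```

```bash
python3 -c "
from h import *
p=snap('wrist','w15')
togo([.5376,.208,.006])"
```

```text
tcp [0.5367 0.2079 0.0139] yaw 165.0 tilt [ 0.019  0.017 -1.   ] delta [ 0.0079 -0.0007  0.0002] w 0.801 F [-0.3  0.7  0.6]
```

View pics/w15.png

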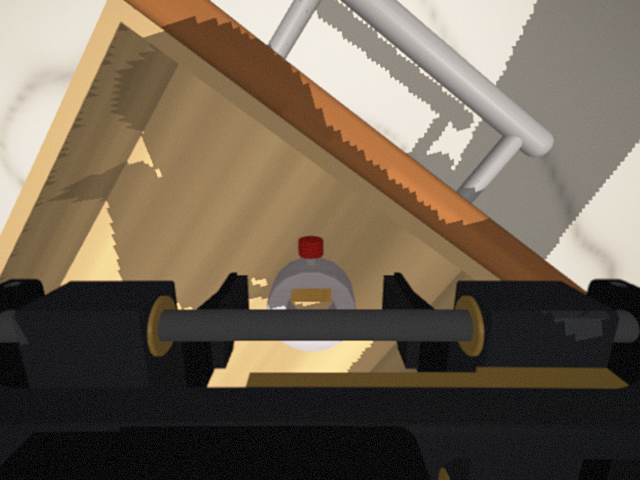

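Emit:
apply_moves(xyz=[[0.005,0.001,0],[0.005,0.001,0],[0,0,0]], twist=[0,0,0], claw=[0.8,0.8,0.8])

```text
time_s: 19.3
tcp_pos: [0.535, 0.2088, 0.0028]
ee_rot: [[0.019, -0.966, 0.258], [0.017, 0.258, 0.966], [-1.0, -0.014, 0.022]]
wrist_force: [0.2, -0.3, -0.0]
gripper_width: 0.804
```

Emit:
apply_moves(xyz=[[0,0,0],[0,0,0],[0,0,0],[0,0,0],[0,0,0],[0,0,0]], twist=[0,0,0,0,0,0], claw=[0,0,0,0,0,0])

```text
time_s: 19.9
tcp_pos: [0.5353, 0.2091, 0.0027]
ee_rot: [[0.019, -0.966, 0.258], [0.018, 0.258, 0.966], [-1.0, -0.014, 0.022]]
wrist_force: [-0.5, 0.3, -0.2]
gripper_width: 0.526
```

```bash
python3 -c "
from h import *
p=snap('wrist','w16')
togo([.5376,.208,.006])"
```

```text
tcp [0.5353 0.2091 0.0027] yaw 165.0 tilt [ 0.019  0.017 -1.   ] delta [-0.0032 -0.0026 -0.0004] w 0.523 F [-0.4  1.  -1.4]
```

View pics/w16.png

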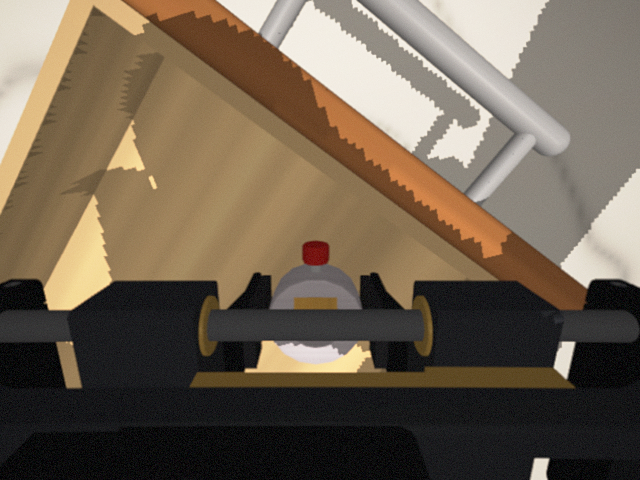

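Emit:
apply_moves(xyz=[[-0.02,0,0],[-0.04,0,0],[-0.05,0,0],[-0.05,0,0],[0,0,0],[0,0,0]], twist=[0,0,0,0,0,0], claw=[0,0,0,0,0,0])

```text
time_s: 20.55
tcp_pos: [0.5305, 0.205, 0.1664]
ee_rot: [[0.013, -0.966, 0.259], [0.014, 0.259, 0.966], [-1.0, -0.009, 0.017]]
wrist_force: [-0.5, 0.2, -1.7]
gripper_width: 0.523
```

```bash
python3 -c "
from h import *
p=snap('wrist','w17');q=imaging.capture('side')
cv2.imwrite('pics/s17.png',q['pixels'][:,:,::-1])
togo([.497,-.177,.165])"
```

```text
tcp [0.5309 0.2049 0.1659] yaw 165.0 tilt [ 0.013  0.013 -1.   ] delta [-0.0044 -0.066  -0.3777] w 0.526 F [-0.8 -0.  -0. ]
```

View pics/w17.png

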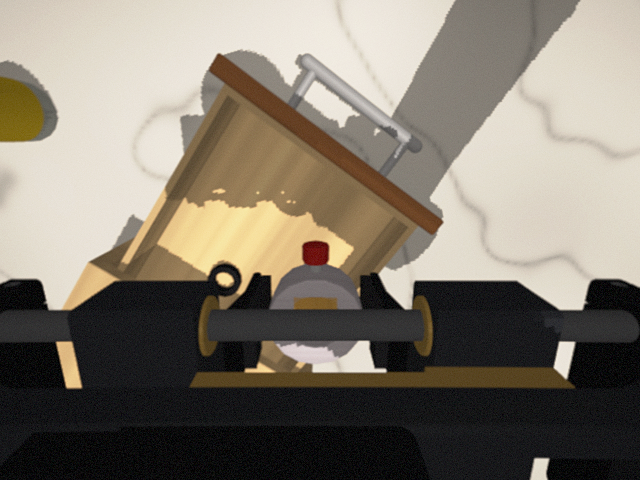

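View pics/s17.png

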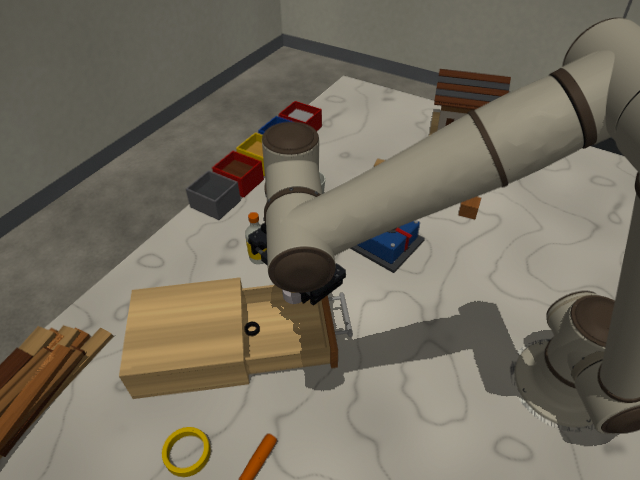

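```bash
python3 -c "
from h import *
p=imaging.capture('wrist');s=r.sense();T=s['tcp_pos'];R=np.array(s['ee_rot'])
P=lambda x,y,z: proj(p,[T+R@np.array([x,y,z])])[0].round(1)
xb=-.0193;xt=xb-.024
for z0 in(-.004,-.002,0,.002,.004):
  print(z0,'frontbot',P(xb,0,z0-.023),'fronttop',P(xt,0,z0-.023),'backtop',P(xt,0,z0+.023),'screwtip top/bot',P(xt+.012-.0065,0,z0-.036),P(xt+.012+.0065,0,z0-.036),'seat t/b',P(xt,0,z0-.00675),P(xb,0,z0-.00675),'borefront', 'L/R',P(xt,.023,z0),P(xt,-.023,z0))
im=p['pixels'][:,:,::-1][225:385,235:395];cv2.imwrite('pics/w18c.png',cv2.resize(im,None,fx=4,fy=4,interpolation=cv2.INTER_CUBIC))
"
```

```text
-0.004 frontbot [315.4 239.5] fronttop [315.3 254. ] backtop [315.3 343.7] screwtip top/bot [315.3 223.1] [315.4 217.2] seat t/b [315.3 287.2] [315.4 268.9] borefront L/R [364.3 300.6] [266.4 300.5]
-0.002 frontbot [315.4 243.2] fronttop [315.3 258.2] backtop [315.3 347.3] screwtip top/bot [315.3 227.4] [315.4 221.1] seat t/b [315.3 291.2] [315.4 272.4] borefront L/R [364.2 304.5] [266.5 304.4]
0 frontbot [315.4 246.9] fronttop [315.3 262.3] backtop [315.3 350.8] screwtip top/bot [315.3 231.6] [315.4 225.1] seat t/b [315.3 295.2] [315.4 275.9] borefront L/R [364.  308.3] [266.7 308.3]
0.002 frontbot [315.4 250.5] fronttop [315.3 266.5] backtop [315.3 354.4] screwtip top/bot [315.3 235.8] [315.4 229. ] seat t/b [315.3 299.1] [315.4 279.3] borefront L/R [363.8 312.1] [266.9 312.1]
0.004 frontbot [315.4 254.1] fronttop [315.3 270.6] backtop [315.3 357.9] screwtip top/bot [315.3 240. ] [315.4 232.9] seat t/b [315.3 303. ] [315.4 282.8] borefront L/R [363.7 315.9] [267.  315.9]
```

View pics/w18c.png

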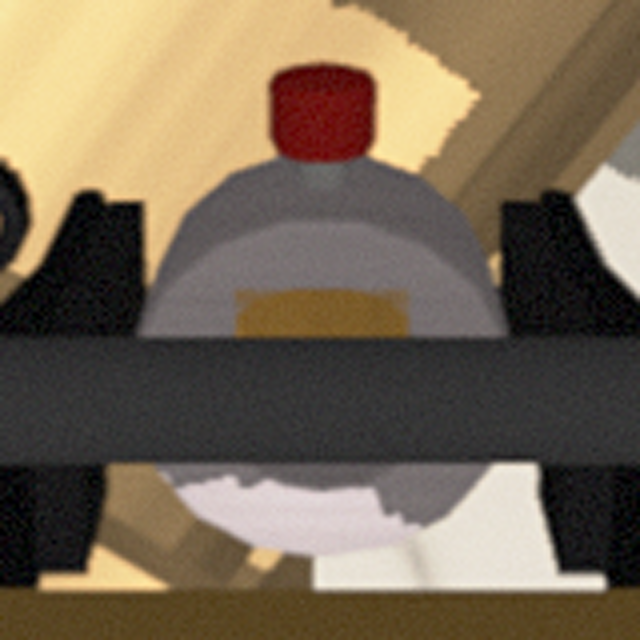

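```bash
python3 -c "
from h import *
from scipy.optimize import least_squares
p=imaging.capture('wrist');s=r.sense();T=s['tcp_pos'];R=np.array(s['ee_rot'])
P=lambda L: proj(p,[T+R@np.array(v) for v in L])
def model(q):
  xb,y0,z0,a=q
  def pt(h,y,z): # h above underside; tilt a about tool y
    return [xb-h*np.cos(a)+z*np.sin(a), y0+y, z0+z*np.cos(a)+h*np.sin(a)]
  pr=P([pt(0,0,-.023),pt(.024,0,-.023),pt(.024,0,.023),pt(.024,.023*.94,-.023*.34),pt(.024,-.023*.94,-.023*.34),pt(.0185,0,-.036)])
  return np.array([pr[0,1],pr[1,1],pr[2,1],pr[3,0],pr[4,0],pr[5,1]])
m=np.array([263.8,279.5,363.8,235+505/4,235+140/4,225+66/4])
for tilt in(0,1):
  f=lambda q: model(q if tilt else [*q[:3],0])-m
  o=least_squares(f,[-.03,0,.005,0],x_scale=[.01,.01,.01,.1]);print(o.x,o.fun.round(1))
"
```

```text
[-0.02007505  0.00035969  0.00664505  0.        ] [-3.8 -2.2  0.6  0.5 -0.5  5. ]
[-0.01869469  0.00035996  0.00859061 -0.06492687] [-2.1 -3.7  1.3 -0.   0.   4.4]
```

Emit:
apply_moves(xyz=[[0,-0.0075,-0.047],[0,-0.0075,-0.047],[0,-0.0075,-0.047],[0,-0.0075,-0.047],[0,-0.0075,-0.047],[0,-0.0075,-0.047],[0,-0.0075,-0.045],[0,0,-0.03],[0,0,0]], twist=[0,0,0,0,0,0,0,0,0], claw=[0,0,0,0,0,0,0,0,0])

```text
time_s: 21.65
tcp_pos: [0.4816, -0.1661, 0.1468]
ee_rot: [[-0.016, -0.967, 0.254], [0.006, 0.254, 0.967], [-1.0, 0.017, 0.001]]
wrist_force: [0.3, -0.5, -1.3]
gripper_width: 0.522
```

Emit:
apply_moves(xyz=[[0,0,0],[0,0,0],[0,0,0],[0,0,0],[0,0,0],[0,0,0],[0,0,0],[0,0,0],[0,0,0],[0,0,0],[0,0,0]], twist=[8.3,8.3,8.3,8.3,8.3,8.3,8.3,8.3,8.3,8.3,0], claw=[0,0,0,0,0,0,0,0,0,0,0])

```text
time_s: 22.75
tcp_pos: [0.4751, -0.161, 0.1318]
ee_rot: [[-0.046, 0.184, 0.982], [0.009, 0.983, -0.184], [-0.999, 0.0, -0.047]]
wrist_force: [0.1, 0.2, -1.5]
gripper_width: 0.522
```

```bash
python3 -c "
from h import *
p=snap('wrist','w19')
togo([.490,-.176,.135])"
```

```text
tcp [ 0.4751 -0.161   0.1317] yaw 79.5 tilt [-0.046  0.009 -0.999] delta [-0.0041 -0.0121  0.0173] w 0.526 F [-0.3  0.4 -1.3]
```

View pics/w19.png

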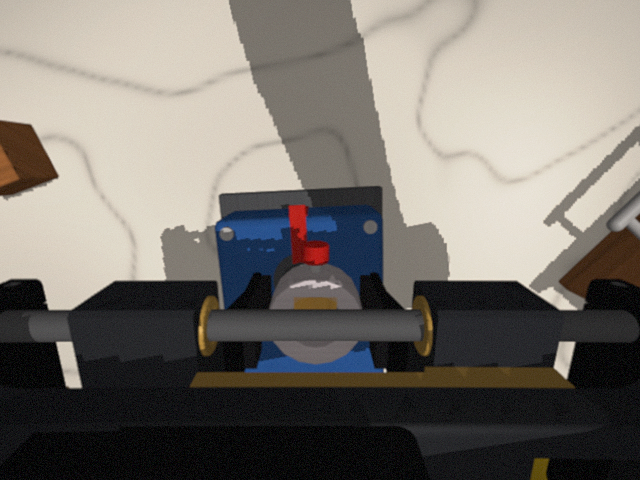

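Emit:
apply_moves(xyz=[[-0.02,-0.006,0.008],[-0.02,-0.006,0.008],[-0.02,0,0],[-0.02,0,0],[-0.02,0,0],[-0.02,0,0],[0,0,0]], twist=[-1.3,-1.3,0,0,0,0,0], claw=[0,0,0,0,0,0,0])

```text
time_s: 23.5
tcp_pos: [0.4939, -0.1747, 0.2496]
ee_rot: [[-0.058, 0.109, 0.992], [0.01, 0.994, -0.109], [-0.998, 0.003, -0.059]]
wrist_force: [-0.8, -0.5, -0.7]
gripper_width: 0.526
```

Emit:
apply_moves(xyz=[[0.05,0,0],[0.05,0,0],[0,0,0],[0,0,0]], twist=[0,0,0,0], claw=[0,0,0,0])

```text
time_s: 23.9
tcp_pos: [0.4883, -0.1731, 0.1463]
ee_rot: [[-0.057, 0.101, 0.993], [0.01, 0.995, -0.101], [-0.998, 0.004, -0.058]]
wrist_force: [-0.1, -0.6, 0.8]
gripper_width: 0.522
```

Emit:
apply_moves(xyz=[[0,-0.003,0],[0,0,0],[0,0,0]], twist=[2.1,0,0], claw=[0,0,0])

```text
time_s: 24.2
tcp_pos: [0.491, -0.1767, 0.1504]
ee_rot: [[-0.05, 0.138, 0.989], [0.008, 0.99, -0.138], [-0.999, 0.001, -0.051]]
wrist_force: [-0.2, -0.9, -0.9]
gripper_width: 0.524
```

```bash
python3 -c "
from h import *
togo([.4887,-.176,.126])
o=[]
for n,(x,y) in dict(scene=(215,180),side=(350,150)).items():
  p=imaging.capture(n);im=p['pixels'][:,:,::-1][y:y+80,x:x+80]
  print(n,proj(p,[[.4968,-.177,.133],[.4968,-.177,.17]])-[x,y])
  o.append(cv2.resize(im,(400,400),interpolation=cv2.INTER_CUBIC))
cv2.imwrite('pics/f20.png',np.hstack(o))"
```

```text
tcp [ 0.491  -0.1767  0.1504] yaw 82.0 tilt [-0.05   0.008 -0.999] delta [ 0.0245  0.0004 -0.0011] w 0.524 F [-0.2 -0.9 -0.9]
scene [[36.66230165 30.73260599]
 [35.91175572 20.69122431]]
side [[43.25117936 57.85835868]
 [44.63273751 46.50151932]]
```

View pics/f20.png

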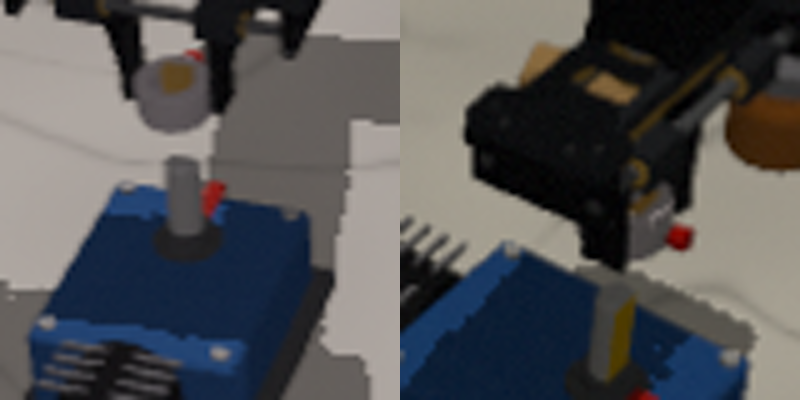

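Emit:
apply_moves(xyz=[[0.01,0,0.001],[0.01,0,0.001],[0.008,0,0],[0,0,0],[0,0,0]], twist=[0,0,0,0,0], claw=[0,0,0,0,0])

```text
time_s: 24.8
tcp_pos: [0.4914, -0.1767, 0.1199]
ee_rot: [[-0.05, 0.138, 0.989], [0.008, 0.99, -0.138], [-0.999, 0.001, -0.051]]
wrist_force: [0.5, 0.2, -0.5]
gripper_width: 0.525
```

```bash
python3 -c "
from h import *
togo([.4887,-.176,.126])
o=[]
for n,(x,y) in dict(scene=(215,190),side=(360,160)).items():
  p=imaging.capture(n);im=p['pixels'][:,:,::-1][y:y+65,x:x+65]
  o.append(cv2.resize(im,(400,400),interpolation=cv2.INTER_CUBIC))
cv2.imwrite('pics/f21.png',np.hstack(o))"
```

```text
tcp [ 0.4914 -0.1767  0.1199] yaw 82.1 tilt [-0.05   0.008 -0.999] delta [-0.0059  0.0003 -0.0031] w 0.525 F [ 0.5  0.2 -0.5]
```

View pics/f21.png

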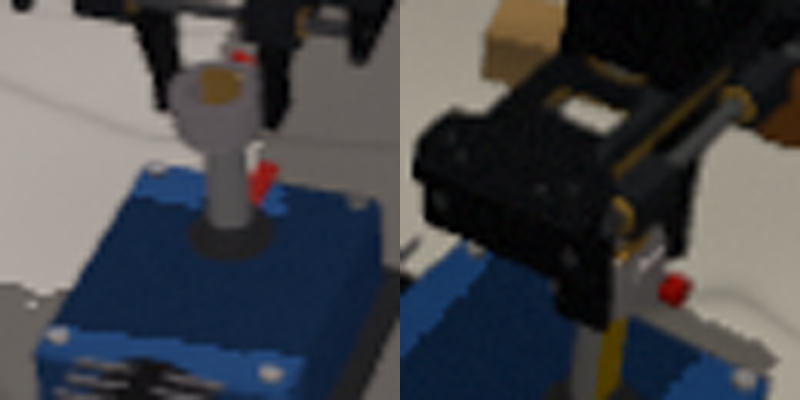

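Emit:
apply_moves(xyz=[[0.004,0,0],[0.004,0,0],[0.004,0,0],[0.002,0,0]], twist=[0,0,0,0], claw=[0,0,0,0])

```text
time_s: 25.3
tcp_pos: [0.4913, -0.1767, 0.1062]
ee_rot: [[-0.048, 0.138, 0.989], [0.008, 0.99, -0.138], [-0.999, 0.001, -0.048]]
wrist_force: [-1.2, -0.1, -0.7]
gripper_width: 0.523
```

Emit:
apply_moves(xyz=[[0.005,0,0],[0.005,0,0],[0.005,0,0]], twist=[0,0,0], claw=[0,0,0])

```text
time_s: 25.6
tcp_pos: [0.4901, -0.1765, 0.0901]
ee_rot: [[-0.048, 0.138, 0.989], [0.008, 0.99, -0.138], [-0.999, 0.001, -0.049]]
wrist_force: [-1.1, 0.4, -0.2]
gripper_width: 0.523
```

```bash
python3 -c "
from h import *
togo([.4887,-.176,.0627])
o=[]
for n,(x,y) in dict(scene=(215,190),side=(360,160)).items():
  p=imaging.capture(n);im=p['pixels'][:,:,::-1][y:y+65,x:x+65]
  o.append(cv2.resize(im,(400,400),interpolation=cv2.INTER_CUBIC))
cv2.imwrite('pics/f22.png',np.hstack(o))"
```

```text
tcp [ 0.4901 -0.1765  0.0901] yaw 82.1 tilt [-0.048  0.008 -0.999] delta [ 0.0275  0.0003 -0.0002] w 0.523 F [-1.1  0.4 -0.2]
```

View pics/f22.png

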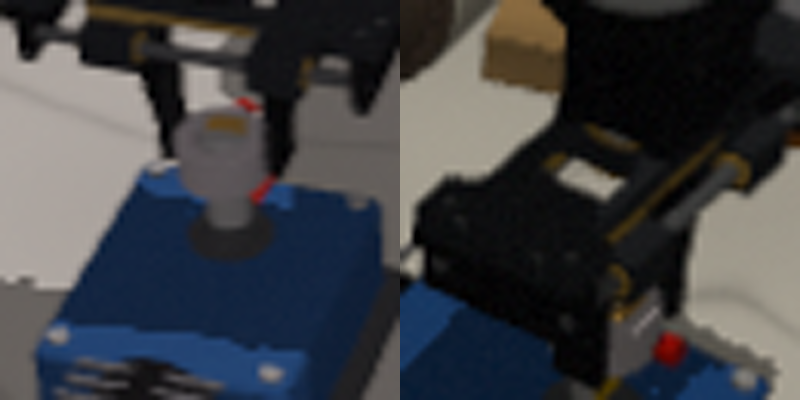

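Emit:
apply_moves(xyz=[[0.006,0,0.0003],[0.006,0,0.0003],[0.006,0,0.0003],[0.005,0,0.0003]], twist=[0,0,0,0], claw=[0,0,0,0])

```text
time_s: 26.1
tcp_pos: [0.4898, -0.1764, 0.0653]
ee_rot: [[-0.049, 0.138, 0.989], [0.008, 0.99, -0.138], [-0.999, 0.001, -0.05]]
wrist_force: [-0.8, 0.4, -0.1]
gripper_width: 0.524
```

Emit:
apply_moves(xyz=[[0,0,-0.006],[0,0,-0.007],[0,0,-0.007]], twist=[0,0,0], claw=[0,0,0])

```text
time_s: 26.4
tcp_pos: [0.4885, -0.1751, 0.0678]
ee_rot: [[-0.009, 0.134, 0.991], [0.003, 0.991, -0.134], [-1.0, 0.002, -0.009]]
wrist_force: [10.6, -3.7, -6.9]
gripper_width: 0.525
```

Emit:
apply_moves(xyz=[[0,0,-0.007],[0,0,-0.007],[0,0,0.001],[0,0,0.001]], twist=[0,0,0,0], claw=[0,0,0,0])

```text
time_s: 26.8
tcp_pos: [0.4927, -0.1753, 0.072]
ee_rot: [[0.028, 0.13, 0.991], [-0.003, 0.992, -0.13], [-1.0, 0.001, 0.028]]
wrist_force: [-0.6, 0.0, -1.2]
gripper_width: 0.527
```

Now down onto the shoulder.

Emit:
apply_moves(xyz=[[0.004,0,0],[0.004,0,0],[0.003,0,0],[0,0,0]], twist=[0,0,0.3,0], claw=[0,0,0,0])

```text
time_s: 27.2
tcp_pos: [0.4927, -0.1753, 0.0628]
ee_rot: [[0.027, 0.134, 0.991], [-0.004, 0.991, -0.134], [-1.0, -0.0, 0.027]]
wrist_force: [0.2, -0.5, -1.9]
gripper_width: 0.517
```

```bash
python3 -c "
from h import *
togo([.4887,-.176,.0627])
p=snap('wrist','w23')
o=[]
for n,(x,y) in dict(scene=(215,190),side=(360,160)).items():
  p=imaging.capture(n);im=p['pixels'][:,:,::-1][y:y+65,x:x+65]
  o.append(cv2.resize(im,(400,400),interpolation=cv2.INTER_CUBIC))
cv2.imwrite('pics/f23.png',np.hstack(o))"
```

```text
tcp [ 0.4927 -0.1753  0.0628] yaw 82.3 tilt [ 0.027 -0.004 -1.   ] delta [-0.     -0.0013 -0.0039] w 0.517 F [ 0.2 -0.5 -1.9]
```

View pics/f23.png

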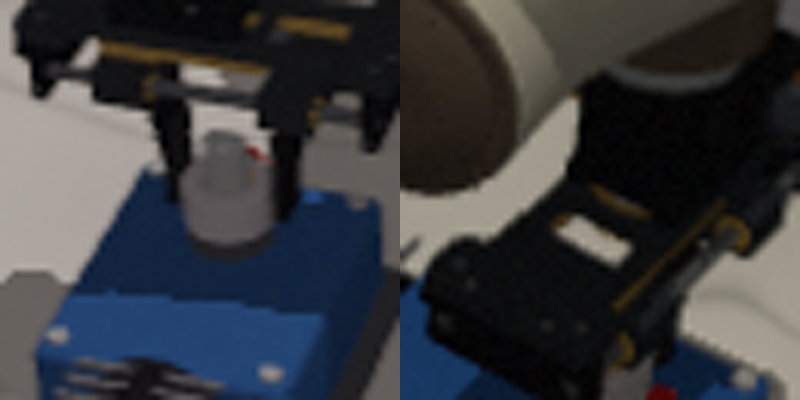

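View pics/w23.png

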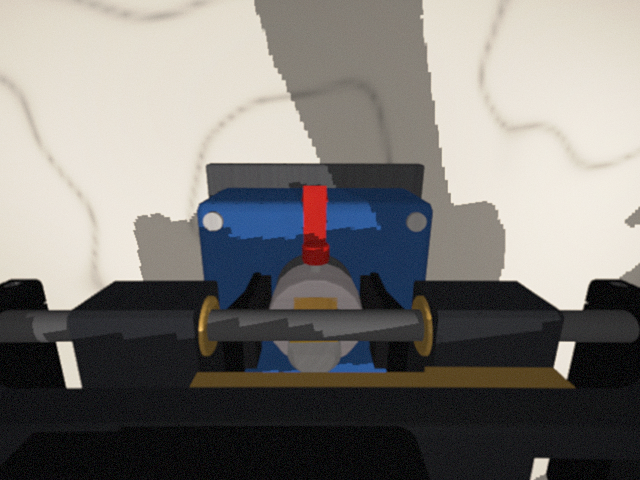

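Emit:
apply_moves(xyz=[[0.002,0,0],[0,0,0]], twist=[0,0], claw=[0,0])

```text
time_s: 27.55
tcp_pos: [0.4928, -0.1753, 0.0627]
ee_rot: [[0.027, 0.133, 0.991], [-0.004, 0.991, -0.133], [-1.0, -0.001, 0.027]]
wrist_force: [0.7, 0.2, -1.0]
gripper_width: 0.525
```

Emit:
apply_moves(xyz=[[0.003,0,0]], twist=[0], claw=[0])

```text
time_s: 27.65
tcp_pos: [0.4932, -0.1754, 0.0621]
ee_rot: [[0.027, 0.131, 0.991], [-0.005, 0.991, -0.131], [-1.0, -0.002, 0.027]]
wrist_force: [-9.2, 8.5, 31.8]
gripper_width: 0.523
```

Emit:
apply_moves(xyz=[[0,0,0.002],[0,0,0.003]], twist=[0,0], claw=[0,0])

```text
time_s: 27.85
tcp_pos: [0.493, -0.1754, 0.0624]
ee_rot: [[0.016, 0.132, 0.991], [-0.004, 0.991, -0.132], [-1.0, -0.002, 0.017]]
wrist_force: [-7.5, 4.5, 9.4]
gripper_width: 0.522
```

Emit:
apply_moves(xyz=[[-0.0005,0.001,0.004],[-0.0003,0.0005,0.005]], twist=[0,0], claw=[0,0])

```text
time_s: 28.05
tcp_pos: [0.4925, -0.1753, 0.0625]
ee_rot: [[-0.004, 0.133, 0.991], [-0.003, 0.991, -0.133], [-1.0, -0.004, -0.004]]
wrist_force: [-12.5, 4.8, 15.2]
gripper_width: 0.522
```

Emit:
apply_moves(xyz=[[-0.0015,0.0005,0.004]], twist=[0], claw=[0])

```text
time_s: 28.15
tcp_pos: [0.492, -0.1752, 0.0628]
ee_rot: [[-0.014, 0.134, 0.991], [-0.002, 0.991, -0.134], [-1.0, -0.004, -0.013]]
wrist_force: [-5.5, 0.2, 0.5]
gripper_width: 0.526
```

Emit:
apply_moves(xyz=[[-0.001,0.0003,0.004]], twist=[0], claw=[0])

```text
time_s: 28.25
tcp_pos: [0.4917, -0.1752, 0.0628]
ee_rot: [[-0.023, 0.135, 0.991], [-0.001, 0.991, -0.135], [-1.0, -0.004, -0.023]]
wrist_force: [-7.2, 3.2, 7.7]
gripper_width: 0.522
```

Emit:
apply_moves(xyz=[[-0.001,0.0005,0.008]], twist=[0], claw=[0])

```text
time_s: 28.35
tcp_pos: [0.4916, -0.1752, 0.0626]
ee_rot: [[-0.041, 0.137, 0.99], [0.001, 0.991, -0.137], [-0.999, -0.004, -0.04]]
wrist_force: [-17.8, 5.8, 17.5]
gripper_width: 0.519
```

```bash
python3 -c "
from h import *
togo([.4917,-.1752,.0628])
o=[]
for n,(x,y) in dict(scene=(215,190),side=(360,160)).items():
  p=imaging.capture(n);im=p['pixels'][:,:,::-1][y:y+65,x:x+65]
  o.append(cv2.resize(im,(400,400),interpolation=cv2.INTER_CUBIC)); togo([.4917,-.1752,.0628])
cv2.imwrite('pics/f24.png',np.hstack(o));snap('wrist','w24')
togo([.4917,-.1752,.0628])"
```

```text
tcp [ 0.4916 -0.1752  0.0626] yaw 82.1 tilt [-0.041  0.001 -0.999] delta [-0.0002  0.      0.0001] w 0.519 F [-17.8   5.8  17.5]
tcp [ 0.4916 -0.1752  0.0625] yaw 82.1 tilt [-0.042  0.001 -0.999] delta [-0.0003  0.      0.0001] w 0.525 F [-14.3   5.8  16.4]
tcp [ 0.4916 -0.1752  0.0625] yaw 82.1 tilt [-0.041  0.001 -0.999] delta [-0.0003  0.0001  0.    ] w 0.525 F [-13.9   4.   14.2]
tcp [ 0.4916 -0.1752  0.0625] yaw 82.1 tilt [-0.04   0.001 -0.999] delta [-0.0003  0.      0.    ] w 0.525 F [-12.7   4.3  13.6]
```

View pics/f24.png

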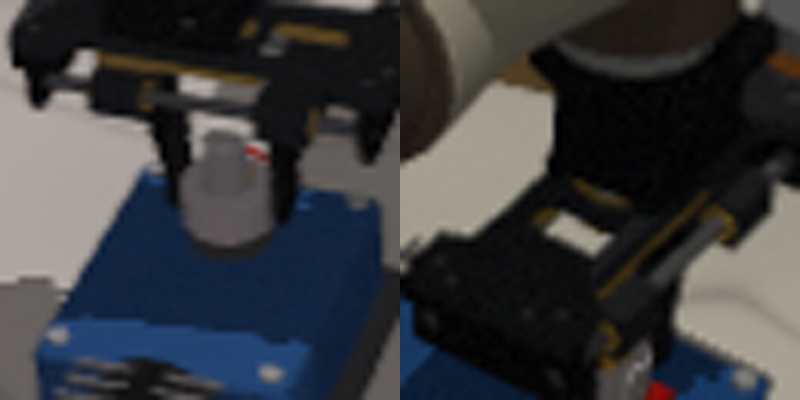

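View pics/w24.png

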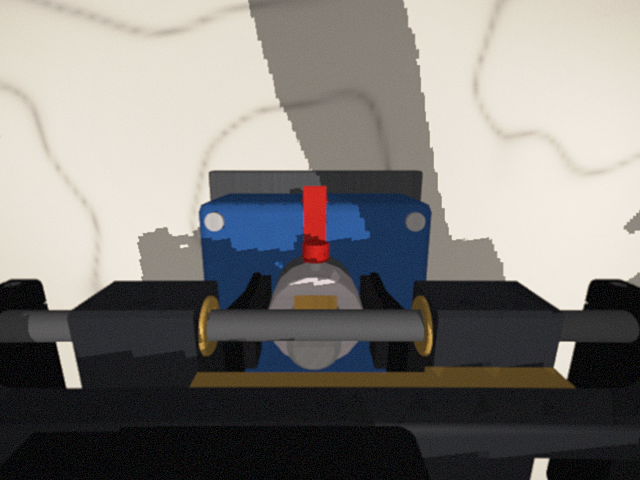

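```bash
python3 -c "
from h import *
for i in range(6):
  imaging.capture('wrist'); togo([.4917,-.1752,.0628])"
```

```text
tcp [ 0.4917 -0.1752  0.0625] yaw 82.1 tilt [-0.04   0.001 -0.999] delta [-0.0003  0.     -0.    ] w 0.523 F [-13.    4.4  13.4]
tcp [ 0.4917 -0.1752  0.0626] yaw 82.1 tilt [-0.04   0.001 -0.999] delta [-0.0002  0.0001  0.    ] w 0.521 F [-13.8   3.9  12.7]
tcp [ 0.4917 -0.1752  0.0626] yaw 82.1 tilt [-0.04   0.001 -0.999] delta [-0.0002  0.      0.    ] w 0.521 F [-13.9   3.8  13.8]
tcp [ 0.4917 -0.1752  0.0625] yaw 82.1 tilt [-0.04   0.001 -0.999] delta [-0.0003  0.     -0.    ] w 0.525 F [-13.3   4.2  12.1]
tcp [ 0.4917 -0.1752  0.0625] yaw 82.1 tilt [-0.04   0.001 -0.999] delta [-0.0003  0.     -0.    ] w 0.529 F [-13.6   3.9  13.7]
tcp [ 0.4917 -0.1752  0.0626] yaw 82.1 tilt [-0.04   0.001 -0.999] delta [-0.0002  0.      0.    ] w 0.528 F [-13.2   4.4  12.5]
```

Emit:
apply_moves(xyz=[[-0.002,0.0005,0.006]], twist=[0], claw=[0])

```text
time_s: 28.9
tcp_pos: [0.4912, -0.1751, 0.0628]
ee_rot: [[-0.053, 0.139, 0.989], [0.003, 0.99, -0.139], [-0.999, -0.004, -0.053]]
wrist_force: [-6.2, 0.1, 0.3]
gripper_width: 0.523
```

```bash
python3 -c "
from h import *
for i in range(6):
  p=imaging.capture('scene'); togo([.4917,-.1752,.0628])
x,y=215,190
cv2.imwrite('pics/f25.png',cv2.resize(p['pixels'][:,:,::-1][y:y+65,x:x+65],(520,520),interpolation=cv2.INTER_CUBIC))"
```

```text
tcp [ 0.4912 -0.1751  0.0627] yaw 82.0 tilt [-0.054  0.003 -0.999] delta [-0.0001  0.      0.0005] w 0.523 F [-11.9   2.8   7.4]
tcp [ 0.4912 -0.1751  0.0627] yaw 82.0 tilt [-0.054  0.003 -0.999] delta [-0.0001  0.      0.0005] w 0.521 F [-9.8  2.4  7.1]
tcp [ 0.4912 -0.1751  0.0628] yaw 82.0 tilt [-0.054  0.003 -0.999] delta [-0.0001  0.      0.0005] w 0.523 F [-10.    2.8   7. ]
tcp [ 0.4912 -0.1752  0.0628] yaw 82.0 tilt [-0.054  0.003 -0.999] delta [-0.0001  0.      0.0005] w 0.526 F [-9.1  2.8  7.9]
tcp [ 0.4912 -0.1751  0.0628] yaw 82.0 tilt [-0.054  0.003 -0.999] delta [-0.0001  0.      0.0005] w 0.522 F [-10.1   1.5   7.1]
tcp [ 0.4912 -0.1751  0.0627] yaw 82.0 tilt [-0.054  0.003 -0.999] delta [-0.0001  0.      0.0005] w 0.522 F [-10.    2.5   6.8]
```

View pics/f25.png

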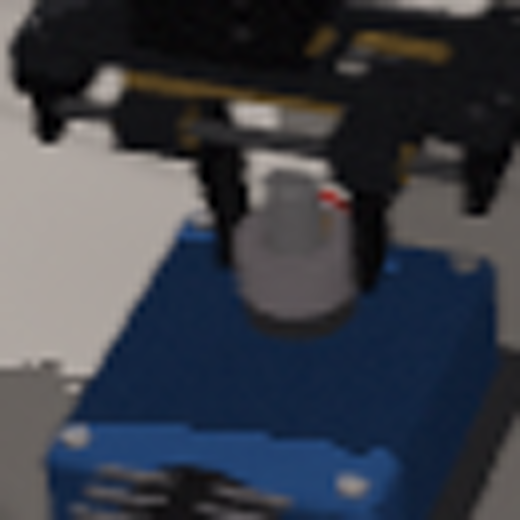

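```bash
python3 -c "
from h import *
p=snap('scene','fin'); print(job.finish_job()); togo([.4917,-.1752,.0628])"
```

```text
the job is handed in; nothing more can be done
None
the job is handed in; nothing more can be done
```

View pics/fin.png

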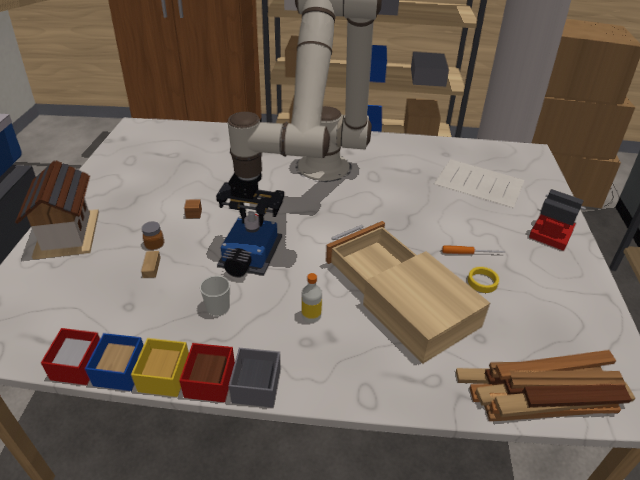

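I did all three steps in order and handed the job in at about 29 s, still gripping the collar and pulling it away from its thumb-screw. No verdict is reported, so whether it passed is unknown.

- **Drawer:** I pulled it until the stop resisted with about 16 N, then let go. The last picture shows it still open.
- **Shaft:** I pinched it across the flat (about 16 mm between the pads) and turned it about 66°. The wrist picture then put the flat within about 1° of the red line. I did not measure it again after fitting the collar.
- **Collar:** It slid over the shaft freely. At the height I predicted for the shoulder, a 3 mm downward push met about 32 N. The thumb-screw lies over the red line, with the gripper within about 0.2° of square to it.
- **Final hold:** A steady pull of about 10 N, with about 7 N of downward load and the grip opening at 45.6 mm.
- **Bystanders:** They look unmoved in the last picture.

**Checks that disagreed or were only indirect:**
- **Fingertip position:** The fingertips sat about 35 mm further back than the stated tool geometry. My first two closes on the drawer handle therefore closed above the bar. I worked from the observed offset after that.
- **Tool tilt:** The tool was tilted about 3° at the end, so the collar could be tilted by up to about 0.08 rad. The limit is 0.12, and I did not measure the collar itself.
- **Seat contact:** I inferred the seat's contact with the flat from two things. The collar moved about 4 mm between the inward and outward pulls, and the pull force held steady.

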